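# Case the glaze test tiles

## Robot

A 6-joint arm with a two-finger parallel gripper is mounted at the origin on the work surface. World frame = base frame: x ahead of the robot, y to its left, z up, the work surface at z = 0. Lengths are in m, angles in degrees, forces in N, time in s.
With the tool pointing down it reaches from about 0.25 to 0.725 m from the base axis. Payload 9.7 kg.
Tool frame: the origin (TCP) lies on the centre line of the jaws, within the pads' length; the fingertips stand tip_extent ahead of it and the grasp point (between the pads) lies 3 mm ahead of it (tip_extent is the distance from the TCP to the fingertips, in m); z points along the fingers, y is the line along which they close (so a half turn about z gives the same grasp; the last joint's range is limited). The gripper opens to 85 mm and grips with 20 to 120 N. Pads are 22 mm wide; open, the fingers measure 114 mm over their backs; the gripper's body (76 mm by 85 mm) begins 54 mm behind the grasp point. The pads swing forward as they close: fully open they stand 13 mm farther back than shut.
Start: joints at [74.828, 4.979, 10.078, 95.1, 0, 90], TCP at [0.144, 0.531, 0.253] pointing down, gripper open.
Joint ranges: [-179.16, 179.16], [-48.56, 103.87], [-65.8, 70.77], [-126.05, 130.52], [-82.76, 87.17], [-180, 180]. Speed limits (degrees/s): [127.2, 127.2, 147.25, 180, 180, 180].

## Interface

Orientations are given as [roll, pitch, yaw] about the fixed x, y, z axes, in that order (R = Rz(yaw) Ry(pitch) Rx(roll)).
In Python, from workcell import * gives the robot as it stands.
- The arm moves only by the tool servo_tool, never from a script. Its argument "rows" is a list of rows, each an object with "offset": the shift along the tool's x, y, z as a fraction of full scale, a list of three; "yaw": the turn about the tool's z as a fraction of full scale; "claw": the closure, from 0 (fully open) to 1 (shut). A call has 1 to 12 rows; each row is the pose to reach, as a shift and turn from the pose commanded when the call began, along the tool's axes at that moment, turning the shorter way round; what a row does not reach only later rows make up. Full scale, the value 1, is 0.1 m for a shift and pi rad for a turn. A row lasts 1/8 s, in which the tool goes at most 62.5 mm and 10.7 degrees, less where a joint would pass 70% of its speed; a pose out of reach is approached as far as the arm can. A call with a number of a shift or a turn outside -1 to 1 is refused whole. A call with a gripper value outside its range is refused whole. The fingers move at their own pace and stop on an object; "squeeze" is the grip in N (left out, the last holds). Time passes only in rows, so rows that repeat a pose let the fingers close. It gives the time, the measured TCP pose, the force, the opening and the grip force at its end, in the units of the state.
- get_obs(): the state, without advancing time (a new reading comes with each control period).
- camera(name): name is "side" or "top"; returns (picture, depth): 420x560x3 uint8, red, green, blue; 420x560 float32, m along the optical axis (not along the pixel's ray), 0 where there is no reading.
- camera_info(name): a dict with "fx", "fy", "cx", "cy" (pixels), "cam_to_world" (4x4, takes a point from camera to world coordinates). Camera axes: x right, y up, looking along -z (the intrinsics and any distortion apply to the point x, -y, -z); pixel columns grow to the right and rows downward; lengths in m; the calibration is good to about 2 mm. A picture is of the moment at which its call begins. camera_info takes no time and is no camera call.
- job_done(): hands the job in; it is judged then, once.
The state is a dict: "time": time; "q": joint angles; "qd": joint speeds; "joint_efforts": joint torques, N m; "ee_pos": TCP position; "tcp_rot": TCP orientation; "wrist_force": force on the tool from outside, world axes, zero at the start; "torque": the same for the moment, N m; "opening": finger opening in m; "grasp_force": force on a finger pad.
Only numpy, scipy, OpenCV 4.12 (cv2) and the standard library are available. Lean on these libraries where they do the work, as an engineer would, in place of code of your own. Each camera call takes 0.05 s, during which the arm holds its last target. There are 200 camera calls.

## Task

First clear the cup off the loading sill of the sample case and stand it upright on the ware board with the other cups. Then slide every glaze test tile lying on the table fully home into a channel of the case, one tile to a channel, any channel, so that it ends flush with the mouth, and finally lay the retaining bar, grip upward, in the notches of the two brackets across the mouths, evenly over both sides. Do not tip the cup over, and leave the other cups, the jar, the bowl, the brush and the spatula where they are.

Things in the scene. Friction and masses are not known exactly. Their poses are not given: they have to be found in the camera images.
- case: low sample case fixed to the table: bright aluminium base, four parallel channels with dark steel walls. Origin at table level under the channels' middle; x points into the channels, y across them. Base plate 4 mm thick, 218 mm wide (y), x = -135 to +50 mm; mouths at x = -50, back stop at x = +40, top of the lips at z = 21 mm. A tile fully home ends flush with its mouth
- sill (a point): middle of the open loading sill, the flat part of the base plate in front of the mouths (85 x 218 mm), on its surface 4 mm above the table; axes as the case
- notch_r (a point): middle of the notch floor of the dark steel bracket beside the mouths on the case's -y side. Bracket 49 (x) x 22 mm (y); U notch open upward and along y, floor 8 mm above the table, 29 mm wide (x), between two prongs 10 mm thick with round tops 23 mm above the table; axes as the case
- notch_l (a point): the same for the bracket on the case's +y side
- rest (a point): middle of the bar's seat: halfway between the two bracket notches, at the height of their floors (8 mm above the table), axes as the case; a bar laid in place has its origin here
- bar: wooden retaining bar, 26 (x) x 280 (y) x 12 mm (z), 150 g, lying flat, with a dark upright grip block on the middle of its top, 18 (x) x 45 (y) x 24 mm high (from z = 12 to 36 mm); origin at the centre of its underside
- cup: straight white cup left standing on the loading sill in front of the mouths, 60 mm diameter, 70 mm tall, wall 4 mm, open at the top, 160 g; origin at the centre of its underside, z up
- board: pale plywood ware board fixed flat on the table at the robot's right, 300 (x) x 120 (y) x 16 mm thick; origin at the centre of its underside. Two cups like the one on the sill already stand on its far half (+x)
- bay1 (a point): channel 1 of 4 counted from the case's -y side: the place of the underside centre of a tile that is fully home in it (on the 4 mm base plate), axes as the case. Channel 47 mm wide, 13 mm high, 90 mm deep (x = -45 to +45 mm here), 6 mm walls with rounded front ends; lips 8 mm wide overhang both edges, open above between them
- bay2 (a point): channel 2 of 4 counted from the case's -y side: the place of the underside centre of a tile that is fully home in it (on the 4 mm base plate), axes as the case. Channel 47 mm wide, 13 mm high, 90 mm deep (x = -45 to +45 mm here), 6 mm walls with rounded front ends; lips 8 mm wide overhang both edges, open above between them
- bay3 (a point): channel 3 of 4 counted from the case's -y side: the place of the underside centre of a tile that is fully home in it (on the 4 mm base plate), axes as the case. Channel 47 mm wide, 13 mm high, 90 mm deep (x = -45 to +45 mm here), 6 mm walls with rounded front ends; lips 8 mm wide overhang both edges, open above between them
- bay4 (a point): channel 4 of 4 counted from the case's -y side: the place of the underside centre of a tile that is fully home in it (on the 4 mm base plate), axes as the case. Channel 47 mm wide, 13 mm high, 90 mm deep (x = -45 to +45 mm here), 6 mm walls with rounded front ends; lips 8 mm wide overhang both edges, open above between them
- tile1: glaze test tile, a flat fired-clay rectangle 90 (its x) x 44 (its y) x 10 mm thick (z), white with a greyish glazed face, 90 g, lying flat on the table; origin at the centre of its underside. Either end may go in first. None if absent
- tile2: glaze test tile, a flat fired-clay rectangle 90 (its x) x 44 (its y) x 10 mm thick (z), white with a greyish glazed face, 90 g, lying flat on the table; origin at the centre of its underside. Either end may go in first. None if absent
- tile3: glaze test tile, a flat fired-clay rectangle 90 (its x) x 44 (its y) x 10 mm thick (z), white with a greyish glazed face, 90 g, lying flat on the table; origin at the centre of its underside. Either end may go in first. None if absent
- tile4: glaze test tile, a flat fired-clay rectangle 90 (its x) x 44 (its y) x 10 mm thick (z), white with a greyish glazed face, 90 g, lying flat on the table; origin at the centre of its underside. Either end may go in first. None if absent
- shelfcup1: cup already on the ware board, nearer one, 60 mm diameter, 70 mm tall; leave alone; origin at its underside
- shelfcup2: cup already on the ware board, farther one, same size; leave alone; origin at its underside
- jar: glass jar with white lid, 64 mm diameter, 85 mm tall; leave alone; origin at its underside
- bowl: white bowl, 110 mm diameter, 50 mm tall; leave alone; origin at its underside
- brush: glaze brush 170 mm long lying along its x, some 20 mm thick; leave alone; origin at its underside
- spatula: spatula 180 mm long lying along its x; leave alone; origin at its underside

How it is judged:
By the outcome, as a careful person would: the job done as asked, in the order asked, and still so for the second after the job is handed in, with the robot touching nothing.
Of tile1, tile2, tile3, tile4 only 2 to 4 are there at a start; the rules pass over those that are not, and their reading is None.
At some moment in a run one of bar, tile1, tile2, tile3, tile4 may be knocked a few centimetres aside while the robot is not near it.
It also fails if it takes over 210 s, if anything falls off the work surface, if the arm or the gripper's body presses on something with over 40 N, if the wrist force passes 120 N, or if a joint passes its speed limit or range.

## Working session

There is one attempt and no reset: what is moved stays moved. The work goes in short steps, Python scripts to look and compute and a tool call to move; the robot and the scene stay as the last step left them, time stands still between calls to the robot, and variables do not carry over. Pictures are saved under pics/ and viewed, at most 14 in all, crops included, and the job is handed in when it is done.

Besides the shell and the picture viewer there is one more tool, called after "Emit:" as name([rows], argument=value, ...), one row to a line, values as JSON. servo_tool: Moves the arm, as the interface text tells. Its arguments: {"type":"object","properties":{"rows":{"type":"array"},"squeeze":{"type":"number"}},"required":["rows"]}

```bash
mkdir -p pics; ls; python3 - <<'E'
from workcell import *
import cv2
o=get_obs(); print(o)
for n in("top","side"):
    p,d=camera(n); cv2.imwrite(f"pics/{n}0.png",p[:,:,::-1]); i=camera_info(n); print(n,i)
E
```

```text
pics
{'time': 0.0, 'q': array([ 7.48280373e+01,  5.01154242e+00,  1.00330173e+01,  9.51003516e+01,
       -2.80106189e-03,  8.99987740e+01]), 'qd': array([-0.04882432, -0.07031471,  0.02535285,  0.09241526,  0.00827466,
        0.11164277]), 'joint_efforts': array([ 3.46023926e-04, -5.20386565e+01,  4.64803433e+01,  1.63040293e-02,
       -6.54264022e-05, -3.09466778e-06]), 'ee_pos': array([0.14390091, 0.53062039, 0.25256595]), 'tcp_rot': array([-1.79921123e+02,  2.79937144e-03,  1.64829267e+02]), 'wrist_force': array([ 0.47778843, -0.10130074,  0.04987364]), 'torque': array([ 0.03729911, -0.03949041, -0.03107055]), 'grasp_force': 0.0, 'opening': 0.085514640590712}
top {'fx': 481.5211708882412, 'fy': 481.5211708882412, 'cx': 279.95682985238085, 'cy': 203.14395371505017, 'cam_to_world': array([[ 0.01316448,  0.98009815, -0.19807652,  0.33583674],
       [-0.99983851,  0.01047909, -0.01459953,  0.01356435],
       [-0.01223331,  0.19823672,  0.98007783,  1.27101224],
       [ 0.        ,  0.        ,  0.        ,  1.        ]])}
side {'fx': 458.50236461306275, 'fy': 458.50236461306275, 'cx': 286.31010239251026, 'cy': 211.2922319642111, 'cam_to_world': array([[-0.95650952,  0.22074271, -0.19068872,  0.3876338 ],
       [-0.29157375, -0.70420099,  0.6473683 ,  0.65691827],
       [ 0.00861865,  0.67481377,  0.73793773,  0.80999361],
       [ 0.        ,  0.        ,  0.        ,  1.        ]])}
```

View pics/top0.png

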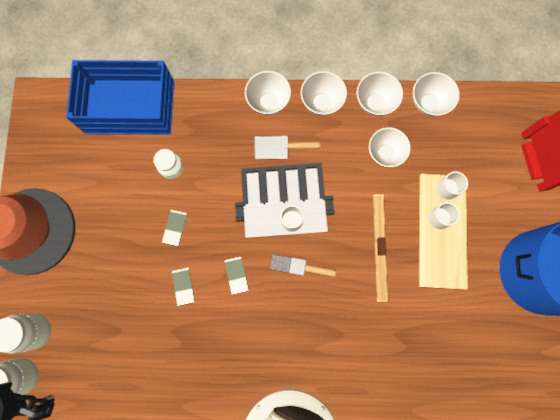

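View pics/side0.png

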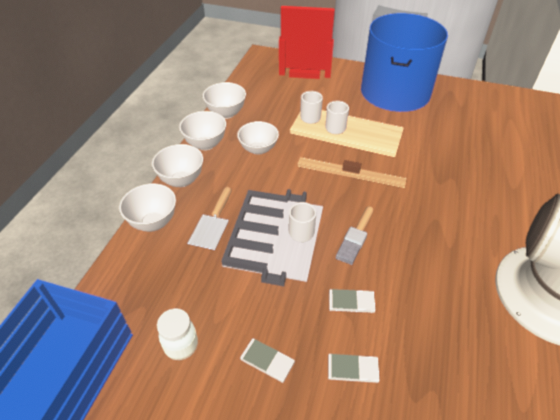

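Top view: up is +x and left is +y. It shows three tiles at (175,228), (183,287) and (236,275), and the case at (285,200) with the cup at (292,217). The bar is at (380,248), the board at (443,232), the brush at (302,267), and the rear parts of the scene lie above the case. The side view shows the same arrangement, with no fourth tile.

```bash
cat > h.py <<'E'
from workcell import *
import cv2, numpy as np
np.set_printoptions(precision=4,suppress=True)
def ray(n,px,z):
    i=camera_info(n);M=i["cam_to_world"];px=np.atleast_2d(np.asarray(px,float))
    d=np.c_[(px[:,0]-i["cx"])/i["fx"],-(px[:,1]-i["cy"])/i["fy"],-np.ones(len(px))]@M[:3,:3].T
    o=M[:3,3]; t=(z-o[2])/d[:,2]; return (o+t[:,None]*d)[:,:2]
def cloud(n,d):
    i=camera_info(n);M=i["cam_to_world"];v,u=np.mgrid[:d.shape[0],:d.shape[1]]
    c=np.stack([(u-i["cx"])/i["fx"]*d,-(v-i["cy"])/i["fy"]*d,-d],-1)
    w=c@M[:3,:3].T+M[:3,3]; w[d==0]=np.nan; return w
def blobs(mask,n,z,amin,amax):
    m=cv2.morphologyEx(mask.astype(np.uint8)*255,cv2.MORPH_CLOSE,np.ones((3,3)))
    out=[]
    for c in cv2.findContours(m,cv2.RETR_EXTERNAL,cv2.CHAIN_APPROX_NONE)[0]:
        a=cv2.contourArea(c)
        if amin<a<amax:
            w=ray(n,c[:,0],z); r=cv2.minAreaRect((w*1000).astype(np.float32))
            (cx,cy),(a1,b1),th=r
            if a1<b1: th+=90;a1,b1=b1,a1
            out.append((c[:,0].mean(0).round(),np.array([cx,cy]),np.array([a1,b1]),((th+90)%180)-90,a))
    return out
E
python3 - <<'E'
from h import *
for n in("top","side"):
    p,d=camera(n); hsv=cv2.cvtColor(p,cv2.COLOR_RGB2HSV); w=cloud(n,d)
    np.savez(f"{n}0.npz",p=p,d=d)
    print(n,"noise z table",np.nanstd(w[330:345,200:260,2]) , np.nanmean(w[330:345,200:260,2]))
    S=hsv[:,:,1];H=hsv[:,:,0];V=hsv[:,:,2]
    print("tiles/lowsat")
    for b in blobs((S<75)&(V>60),n,.01,150,9000):print(*b)
    print("dark")
    for b in blobs((V<75)&(S<110),n,.021,60,9000):print(*b)
    print("wood light")
    for b in blobs((H>10)&(H<30)&(V>170),n,.012,150,9000):print(*b)
    for u,v in([(175,236),(175,220),(380,220),(440,260),(290,140),(60,300)] if n=="top" else [(345,300),(366,300),(330,170),(355,135),(300,300)]):print((u,v),p[v,u],hsv[v,u],w[v,u])
    c=p[150:250,220:345] if n=="top" else p[180:290,215:335]
    cv2.imwrite(f"pics/{n}case.png",cv2.resize(c[:,:,::-1],None,fx=5,fy=5,interpolation=cv2.INTER_CUBIC))
E
```

```text
top noise z table 0.002514449449131615 -0.0008427110247536413
tiles/lowsat
[287. 407.] [85.1707  2.5173] [213.0621  67.2055] -89.08755314350128 1334.5
[ 17. 375.] [140.4307 681.7739] [92.9722 85.9013] -82.62430572509766 1004.0
[ 22. 333.] [247.7998 678.1556] [127.7158  94.5663] -82.62430191040039 1623.0
[183. 286.] [368.9995 281.2013] [90.7887 44.7707] 12.390066146850586 554.5
[236. 275.] [399.6284 144.5059] [90.8709 44.6821] 14.601571083068848 540.5
[288. 264.] [428.4469   9.1913] [89.4676 41.9277] 80.4005355834961 482.0
[174. 228.] [522.431  312.7295] [90.6071 45.0807] -11.502639770507812 517.5
[ 40. 233.] [506.5809 669.6953] [228.7347 175.4797] -6.58856201171875 2429.5
[435. 220.] [ 531.0348 -399.0461] [311.1122 123.0986] -3.7287521362304688 2070.0
[283. 201.] [600.9862  23.0667] [260.39   188.1193] -85.0535717010498 5717.5
[168. 163.] [697.9156 340.3063] [88.7011 65.3899] 48.30440139770508 587.5
[271. 147.] [747.3658  59.1401] [88.0436 62.9488] -89.4571527838707 702.5
[389. 147.] [ 751.9156 -263.2729] [111.7845 109.0172] -1.3407363891601562 1242.0
dark
[297. 414.] [ 69.2178 -18.3
[... 1382 characters left out ...]
 -293.1106] [133.3206 120.5592] 75.2965087890625 993.0
[342. 133.] [ 519.1995 -430.7361] [293.6301 188.8352] -5.062110900878906 924.0
[311. 107.] [ 647.3831 -474.1324] [165.7647  64.6332] -76.08673572540283 597.0
dark
[538. 224.] [  27.5006 -180.0816] [225.9694  20.8484] 70.06510925292969 317.0
wood light
[552. 249.] [  11.3781 -132.6073] [279.8362  52.7264] 85.0086898803711 1234.0
(345, 300) [143 148 128] [ 38  34 148] [0.4112 0.1519 0.0112]
(366, 300) [239 234 227] [ 18  13 239] [0.3708 0.1391 0.0109]
(330, 170) [227 177 125] [ 15 115 227] [ 0.5288 -0.2162  0.0104]
(355, 135) [244 222 168] [ 21  79 244] [ 0.4948 -0.373   0.0144]
(300, 300) [185 121  80] [ 12 145 185] [0.4989 0.1725 0.0008]
```

View pics/topcase.png

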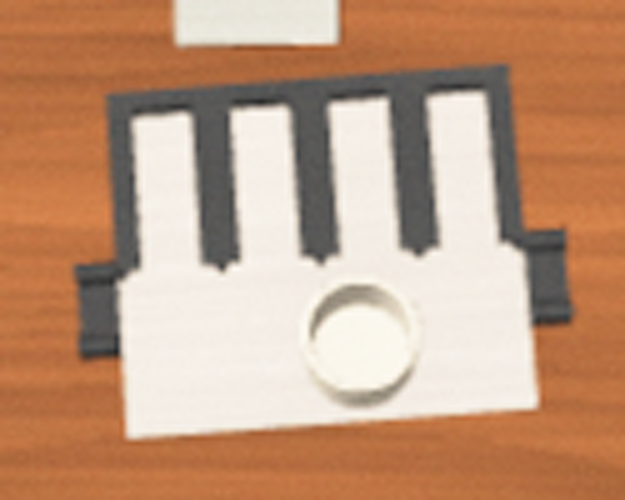

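The zoomed view shows the case turned slightly anticlockwise. The slot midlines are near crop x 165, 265, 362 and 462, the mouths near crop y 262, and the cup rim is centred at (360,340). The brackets sit in front of the mouths.

```bash
python3 - <<'E'
from h import *
import workcell; print([k for k in dir(workcell) if k[0]!='_'], getattr(workcell,'tip_extent',None), getattr(workcell,'TIP_EXTENT',None))
p=np.load("top0.npz")["p"];w=cloud("top",np.load("top0.npz")["d"])
g=cv2.cvtColor(p,cv2.COLOR_RGB2GRAY).astype(float)
# slots: midlines of bright runs between dark lips, rows 175..198
mid=[[],[],[],[]];edges=[]
for v in range(174,199):
    r=g[v,238:330]; t=150
    up=[i+(t-r[i])/(r[i+1]-r[i])+238 for i in range(len(r)-1) if r[i]<t<=r[i+1]]
    dn=[i+(t-r[i])/(r[i+1]-r[i])+238 for i in range(len(r)-1) if r[i]>=t>r[i+1]]
    runs=[(a,min(b for b in dn if b>a)) for a in up if any(b>a for b in dn)]
    runs=[q for q in runs if 9<q[1]-q[0]<15]
    if len(runs)==4:
        for k,q in enumerate(runs): mid[k].append(((q[0]+q[1])/2,v)); 
        edges.append([q[1]-q[0] for q in runs])
print("widths px",np.mean(edges,0),len(edges))
for k in range(4):
    W=ray("top",mid[k],.021); f=np.polyfit(W[:,0],W[:,1],1); print("slot",4-k,"yaw",np.degrees(np.arctan(f[0])),"y at x=.62",np.polyval(f,.62))
C=lambda x,y:((x+.5)/5-.5+220,(y+.5)/5-.5+150)
print("front corners z4",ray("top",[C(127,438),C(538,408)],.004))
print("back corners z21",ray("top",[C(108,95),C(508,67)],.021))
print("mouth wall ends z17",ray("top",[C(222,272),C(320,265),C(418,257)],.018))
print("bracket outer prong ends",ray("top",[C(78,268),C(82,356),C(565,232),C(571,321)],.015))
# cup rim
print("cup rim ctr z74",ray("top",[C(360,340)],.074))
hsv=cv2.cvtColor(p,cv2.COLOR_RGB2HSV);H,S,V=[hsv[:,:,i] for i in range(3)]
m=np.zeros_like(V,bool);m[185:310,360:400]=1
print("bar");[print(*b) for b in blobs(m&(((V>200)&(S<135)&(S>60)&(H<25))|(V<90)),"top",.012,100,9000)]
print("grip");[print(*b) for b in blobs(m&(V<90),"top",.036,20,9000)]
m[:]=0;m[165:300,410:480]=1
print("board");[print(*b) for b in blobs(m&(V>190)&(S<115),"top",.016,100,9000)]
s=np.load("side0.npz")["p"]
cv2.imwrite("pics/sidecase.png",cv2.resize(s[180:290,215:335][:,:,::-1],None,fx=5,fy=5,interpolation=cv2.INTER_CUBIC))
cv2.imwrite("pics/rt.png",cv2.resize(p[165:305,360:480][:,:,::-1],None,fx=4,fy=4,interpolation=cv2.INTER_CUBIC))
E
```

```text
['PlanningError', 'camera', 'camera_info', 'get_obs', 'job_done', 'tip_extent'] 0.022 None
widths px [12.3347 12.4428 12.3883 12.3418] 25
slot 4 yaw 4.94481615430528 y at x=.62 0.10421107170506794
slot 3 yaw 4.922729147599754 y at x=.62 0.05125292195903573
slot 2 yaw 4.991162924727423 y at x=.62 -0.0018026912787763166
slot 1 yaw 5.364246682400156 y at x=.62 -0.055050430905908616
front corners z4 [[ 0.4989  0.1238]
 [ 0.5174 -0.0938]]
back corners z21 [[ 0.6822  0.1377]
 [ 0.6999 -0.0774]]
mouth wall ends z17 [[ 0.5863  0.0746]
 [ 0.5907  0.0226]
 [ 0.5955 -0.0294]]
bracket outer prong ends [[ 0.5883  0.1515]
 [ 0.5408  0.1479]
 [ 0.6106 -0.1078]
 [ 0.5624 -0.1106]]
cup rim ctr z74 [[0.5409 0.0016]]
bar
[379. 247.] [ 477.9407 -230.3537] [280.1538  27.4165] 0.5637735724449158 806.5
grip
board
[443. 231.] [ 529.0471 -398.0896] [311.8237 127.6638] -3.2689590454101562 5199.0
```

View pics/rt.png

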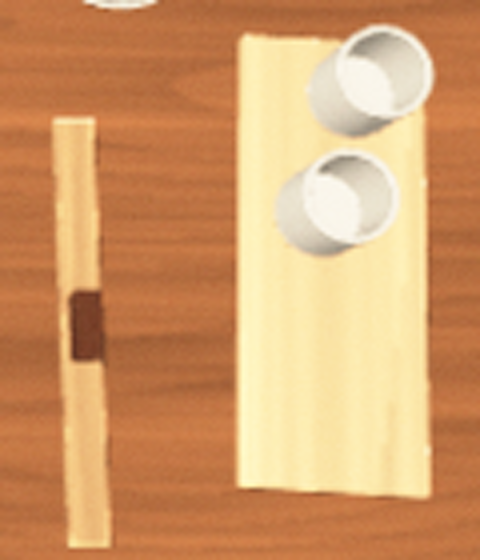

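View pics/sidecase.png

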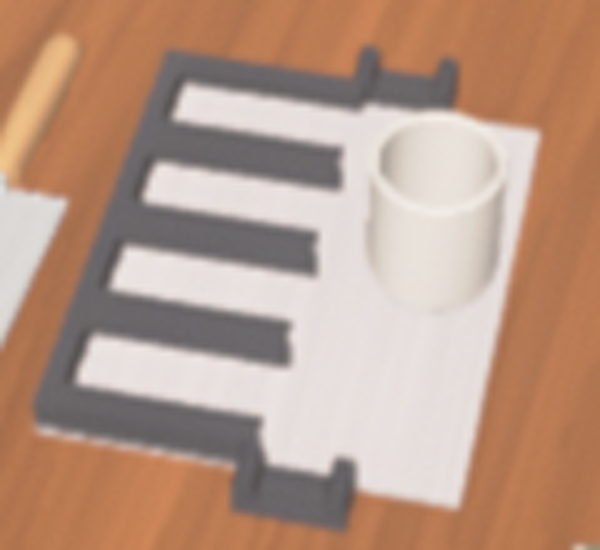

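```bash
cat >> h.py <<'E'
def rel(x,y,z,yaw=None):
    "tool-frame offset (units of 0.1 m) and yaw (units of 180) from the present pose"
    o=get_obs();P=o["ee_pos"];a=np.radians(o["tcp_rot"][2]);d=np.array([x,y,z])-P
    off=np.array([np.cos(a)*d[0]+np.sin(a)*d[1],np.sin(a)*d[0]-np.cos(a)*d[1],-d[2]])*10
    t=0 if yaw is None else -(((yaw-o["tcp_rot"][2]+90)%180)-90)/180
    print("pos",P,"rot",o["tcp_rot"],"q1,q6",o["q"][[0,5]],"open",o["opening"],"F",o["wrist_force"],"t",o["time"]);print("OFF",off.round(3),"yaw",round(t,4))
O=np.array([.6415,.0265]);YC=4.97
def case(x,y):
    c,s=np.cos(np.radians(YC)),np.sin(np.radians(YC)); return O+[c*x-s*y,s*x+c*y]
E
python3 - <<'E'
from h import *
C=lambda x,y:((x+.5)/5-.5+215,(y+.5)/5-.5+180)
f=ray("side",[C(538,130),C(462,508)],.004);print("front",f,f.mean(0))
print("tips",ray("side",[C(342,165),C(317,250),C(290,342)],.018))
b=ray("side",[C(170,50),C(38,408)],.021);print("back",b,b.mean(0))
print("cup",ray("side",[C(437,165)],.074),case(-.135,0))
E
```

```text
front [[ 0.5187 -0.0938]
 [ 0.4968  0.1264]] [0.5078 0.0163]
tips [[ 0.5985 -0.0316]
 [ 0.5939  0.0213]
 [ 0.5892  0.0748]]
back [[ 0.7    -0.0762]
 [ 0.6793  0.1424]] [0.6897 0.0331]
cup [[0.5442 0.0047]] [0.507  0.0148]
```

Emit:
servo_tool([
  {"offset": [-0.87,-0.68,0],"yaw": 0,"claw": 0},
  {"offset": [-0.87,-0.68,0],"yaw": 0,"claw": 0},
])

```text
time: 0.45
ee_pos: [0.2106, 0.4411, 0.2529]
tcp_rot: [-180.0, 0.0, 164.9]
wrist_force: [0.5, 0.7, -0.2]
opening: 0.0856
grasp_force: 0.0
```

Emit:
servo_tool([
  {"offset": [-0.87,-0.68,0],"yaw": 0,"claw": 0},
  {"offset": [-0.87,-0.68,0],"yaw": 0,"claw": 0},
])

```text
time: 0.7
ee_pos: [0.2771, 0.3522, 0.2533]
tcp_rot: [180.0, 0.0, 164.8]
wrist_force: [-0.1, 0.9, 0.1]
opening: 0.0852
grasp_force: 0.0
```

Emit:
servo_tool([
  {"offset": [-0.87,-0.68,0],"yaw": 0,"claw": 0},
  {"offset": [-0.87,-0.68,0],"yaw": 0,"claw": 0},
])

```text
time: 0.95
ee_pos: [0.3433, 0.2638, 0.2533]
tcp_rot: [180.0, 0.0, 164.8]
wrist_force: [0.7, 0.5, -0.6]
opening: 0.0855
grasp_force: 0.0
```

Emit:
servo_tool([
  {"offset": [-0.87,-0.68,0],"yaw": 0,"claw": 0},
  {"offset": [-0.87,-0.68,0],"yaw": 0,"claw": 0},
])

```text
time: 1.2
ee_pos: [0.4095, 0.1753, 0.2533]
tcp_rot: [180.0, 0.0, 164.8]
wrist_force: [-0.4, 0.4, -0.6]
opening: 0.0856
grasp_force: 0.0
```

Emit:
servo_tool([
  {"offset": [-0.87,-0.68,0],"yaw": 0,"claw": 0},
  {"offset": [-0.87,-0.68,0],"yaw": 0,"claw": 0},
  {"offset": [-0.87,-0.68,0],"yaw": 0,"claw": 0},
])

```text
time: 1.58
ee_pos: [0.4759, 0.0864, 0.2526]
tcp_rot: [-180.0, -0.0, 164.6]
wrist_force: [0.2, 0.0, -0.8]
opening: 0.0854
grasp_force: 0.0
```

```bash
sed -i 's/O=np.array.*;/O=np.array([.6413,.0275]);/' h.py; python3 -c "
from h import *
rel(.5425,.0031,.15,4.97)
print(get_obs()['q'])"
```

```text
pos [0.4759 0.0864 0.2526] rot [-179.9576   -0.0466  164.5904] q1,q6 [10.3047 25.7143] open 0.08539221899335052 F [ 0.233   0.0319 -0.7757] t 1.575
OFF [-0.863 -0.627  1.026] yaw -0.1132
[10.3047 -4.0384  0.9225 95.0213 -0.018  25.7143]
```

Emit:
servo_tool([
  {"offset": [-0.86,-0.63,0.5],"yaw": -0.113,"claw": 0},
  {"offset": [-0.86,-0.63,1],"yaw": -0.113,"claw": 0},
  {"offset": [-0.86,-0.63,1],"yaw": -0.113,"claw": 0},
  {"offset": [-0.86,-0.63,1],"yaw": -0.113,"claw": 0},
])

```text
time: 2.08
ee_pos: [0.5403, 0.0056, 0.1513]
tcp_rot: [180.0, -0.2, -174.9]
wrist_force: [-0.0, 1.0, 0.4]
opening: 0.0855
grasp_force: 0.0
```

```bash
python3 -c "
from h import *
rel(.5425,.0031,.05,4.97)"
```

```text
pos [0.5403 0.0056 0.1513] rot [ 179.9719   -0.2291 -174.8855] q1,q6 [ 0.5931 -4.5213] open 0.08551553038103973 F [-0.0157  0.98    0.3574] t 2.075
OFF [-0.02  -0.027  1.013] yaw 0.0008
```

Emit:
servo_tool([
  {"offset": [0,0,0.5],"yaw": 0,"claw": 0},
  {"offset": [0,0,1],"yaw": 0,"claw": 0},
  {"offset": [0,0,1],"yaw": 0,"claw": 0},
  {"offset": [0,0,1],"yaw": 0,"claw": 0},
])

```text
time: 2.58
ee_pos: [0.5424, 0.0063, 0.0563]
tcp_rot: [-180.0, 0.2, -174.8]
wrist_force: [-0.2, 1.0, 0.1]
opening: 0.0856
grasp_force: 0.0
```

Emit:
servo_tool([
  {"offset": [0,0,0],"yaw": 0,"claw": 0.2},
  {"offset": [0,0,0],"yaw": 0,"claw": 0.3},
  {"offset": [0,0,0],"yaw": 0,"claw": 0.4},
  {"offset": [0,0,0],"yaw": 0,"claw": 0.6},
  {"offset": [0,0,0],"yaw": 0,"claw": 0.6},
  {"offset": [0,0,0],"yaw": 0,"claw": 0.6},
], squeeze=30)

```text
time: 3.32
ee_pos: [0.5423, 0.0054, 0.0552]
tcp_rot: [-180.0, 0.2, -174.8]
wrist_force: [-0.5, -1.1, 8.4]
opening: 0.0585
grasp_force: 31.3
```

Emit:
servo_tool([
  {"offset": [0,0,-0.3],"yaw": 0,"claw": 0.6},
  {"offset": [0,0,-0.8],"yaw": 0,"claw": 0.6},
  {"offset": [0,0,-0.9],"yaw": 0,"claw": 0.6},
  {"offset": [0,0,-0.9],"yaw": 0,"claw": 0.6},
])

```text
time: 3.82
ee_pos: [0.5416, 0.0055, 0.1436]
tcp_rot: [180.0, 0.1, -174.8]
wrist_force: [-0.2, 0.3, -3.2]
opening: 0.058
grasp_force: 33.8
```

```bash
python3 -c "
from h import *
C=lambda x,y:((x+.5)/4-.5+360,(y+.5)/4-.5+165)
t=ray('top',[C(335,395)],.016)[0]; print('target',t, ray('top',[C(240,37),C(238,488),C(430,497),C(305,230)],.016))
rel(t[0],t[1]+.001,.14)"
```

```text
target [ 0.4353 -0.392 ] [[ 0.6736 -0.3414]
 [ 0.3752 -0.3269]
 [ 0.3711 -0.4489]
 [ 0.543  -0.3781]]
pos [0.5416 0.0055 0.1436] rot [ 179.9966    0.0553 -174.8365] q1,q6 [ 0.5814 -4.5821] open 0.05798126132364064 F [-0.1625  0.2975 -3.1683] t 3.825
OFF [ 1.416 -3.853  0.036] yaw 0
```

Emit:
servo_tool([
  {"offset": [0.18,-0.48,0],"yaw": 0,"claw": 0.6},
  {"offset": [0.354,-0.963,0],"yaw": 0,"claw": 0.6},
  {"offset": [0.354,-0.963,0],"yaw": 0,"claw": 0.6},
])

```text
time: 4.2
ee_pos: [0.5132, -0.096, 0.1413]
tcp_rot: [180.0, -0.2, -175.1]
wrist_force: [0.3, 0.1, -1.2]
opening: 0.058
grasp_force: 34.0
```

Emit:
servo_tool([
  {"offset": [0.18,-0.48,0],"yaw": 0,"claw": 0.6},
  {"offset": [0.354,-0.963,0],"yaw": 0,"claw": 0.6},
])

```text
time: 4.45
ee_pos: [0.4876, -0.1927, 0.1417]
tcp_rot: [179.9, -0.1, -174.7]
wrist_force: [0.9, -0.8, -1.8]
opening: 0.0582
grasp_force: 34.1
```

Emit:
servo_tool([
  {"offset": [0.18,-0.48,0],"yaw": 0,"claw": 0.6},
  {"offset": [0.354,-0.963,0],"yaw": 0,"claw": 0.6},
])

```text
time: 4.7
ee_pos: [0.4609, -0.2923, 0.1417]
tcp_rot: [179.9, -0.1, -174.8]
wrist_force: [-0.2, -0.7, -2.9]
opening: 0.0576
grasp_force: 34.1
```

Emit:
servo_tool([
  {"offset": [0.18,-0.48,0],"yaw": 0,"claw": 0.6},
  {"offset": [0.354,-0.963,0],"yaw": 0,"claw": 0.6},
  {"offset": [0.354,-0.963,0],"yaw": 0,"claw": 0.6},
  {"offset": [0.354,-0.963,0],"yaw": 0,"claw": 0.6},
])

```text
time: 5.2
ee_pos: [0.435, -0.39, 0.1419]
tcp_rot: [179.9, -0.1, -174.8]
wrist_force: [-0.4, -0.1, -1.5]
opening: 0.0581
grasp_force: 34.3
```

```bash
python3 -c "
from h import *
rel(.4353,-.391,.0672)
p,d=camera('side');w=cloud('side',d);cv2.imwrite('pics/s1.png',cv2.resize(p[20:220,230:480][:,:,::-1],None,fx=3,fy=3))"
```

```text
pos [ 0.435  -0.39    0.1419] rot [ 179.8821   -0.0748 -174.8355] q1,q6 [-41.8907 -47.0552] open 0.058070753369391624 F [-0.3914 -0.1388 -1.5254] t 5.2
OFF [-0.003 -0.01   0.747] yaw 0
```

View pics/s1.png

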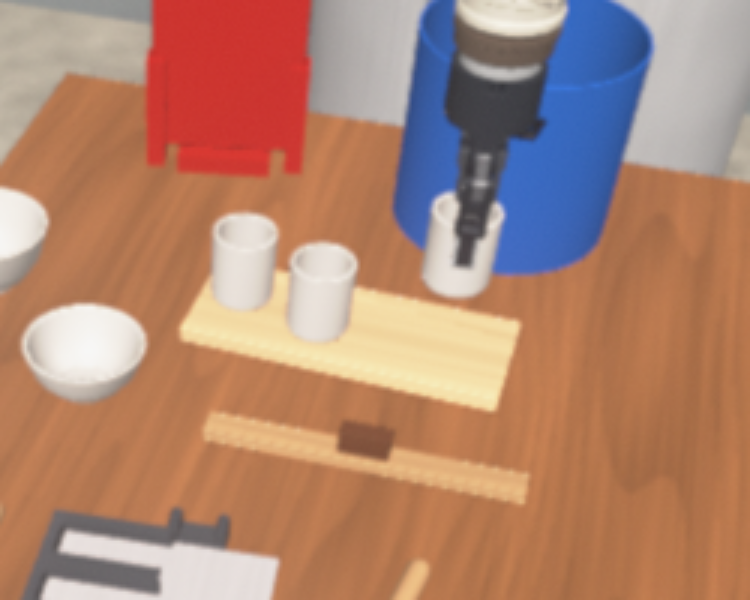

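The view shows the cup held upright at (460,245), above the near half of the board and well clear of the two shelf cups.

Emit:
servo_tool([
  {"offset": [0,0,0.4],"yaw": 0,"claw": 0.6},
  {"offset": [0,0,0.6],"yaw": 0,"claw": 0.6},
  {"offset": [0,0,0.68],"yaw": 0,"claw": 0.6},
  {"offset": [0,0,0.72],"yaw": 0,"claw": 0.6},
  {"offset": [0,0,0.74],"yaw": 0,"claw": 0.6},
  {"offset": [0,0,0.75],"yaw": 0,"claw": 0.6},
  {"offset": [0,0,0.75],"yaw": 0,"claw": 0.6},
])

```text
time: 6.12
ee_pos: [0.4351, -0.391, 0.0687]
tcp_rot: [-180.0, 0.0, -174.8]
wrist_force: [0.2, 0.5, -1.7]
opening: 0.0584
grasp_force: 34.2
```

Emit:
servo_tool([
  {"offset": [0,0,0.01],"yaw": 0,"claw": 0.6},
  {"offset": [0,0,0.02],"yaw": 0,"claw": 0.6},
  {"offset": [0,0,0.02],"yaw": 0,"claw": 0.6},
])

```text
time: 6.5
ee_pos: [0.435, -0.391, 0.0673]
tcp_rot: [-180.0, 0.0, -174.8]
wrist_force: [-2.4, 2.3, 5.2]
opening: 0.0579
grasp_force: 35.0
```

Contact. I'll release slowly and retreat upward.

Emit:
servo_tool([
  {"offset": [0,0,0],"yaw": 0,"claw": 0.25},
  {"offset": [0,0,0],"yaw": 0,"claw": 0.2},
  {"offset": [0,0,0],"yaw": 0,"claw": 0.1},
  {"offset": [0,0,0],"yaw": 0,"claw": 0},
  {"offset": [0,0,0],"yaw": 0,"claw": 0},
  {"offset": [0,0,-0.4],"yaw": 0,"claw": 0},
  {"offset": [0,0,-1],"yaw": 0,"claw": 0},
  {"offset": [0,0,-1],"yaw": 0,"claw": 0},
])

```text
time: 7.5
ee_pos: [0.4365, -0.3922, 0.1717]
tcp_rot: [-179.7, 0.3, -174.8]
wrist_force: [-0.3, 0.5, -0.8]
opening: 0.0854
grasp_force: 0.0
```

```bash
cat >> h.py <<'E'
def tiles():
    for n in("top","side"):
        p,d=camera(n);S,V=cv2.split(cv2.cvtColor(p,cv2.COLOR_RGB2HSV))[1:]
        for b in blobs((S<75)&(V>60),n,.01,350,1400):
            if 80<b[2][0]<105 and 40<b[2][1]<52: print(n,*b)
        np.savez(n+"_last.npz",p=p,d=d)
E
python3 - <<'E'
from h import *
tiles();rel(.40,.1461,.15)
p=np.load('side_last.npz')['p'];cv2.imwrite('pics/s2.png',cv2.resize(p[20:400,230:480][:,:,::-1],None,fx=1.5,fy=1.5))
E
```

```text
top [183. 286.] [369.1978 281.2449] [90.3824 44.7707] 12.390066146850586 552.5
top [236. 275.] [399.6284 144.5059] [90.8709 44.6821] 14.601571083068848 540.5
top [288. 264.] [428.4469   9.1913] [89.4676 41.9277] 80.4005355834961 482.0
top [174. 228.] [522.3978 312.5154] [90.611  45.2603] -11.907546997070312 517.5
side [353. 368.] [367.8953 284.4702] [90.53   48.2687] 13.439387321472168 1223.0
side [268. 360.] [521.4348 315.6997] [91.9189 47.5854] -11.561195373535156 1190.5
side [351. 300.] [398.654  147.6187] [91.1319 50.2697] 14.417213439941406 916.0
side [351. 245.] [427.6807   8.1586] [101.5655  44.0751] 81.6893539428711 635.0
pos [ 0.4353 -0.3911  0.1668] rot [-179.9404    0.0553 -174.8324] q1,q6 [-41.942  -47.1095] open 0.08561578684783909 F [ 1.3371 -0.5858 -0.2744] t 7.6
OFF [-0.133  5.382  0.168] yaw 0
```

View pics/s2.png

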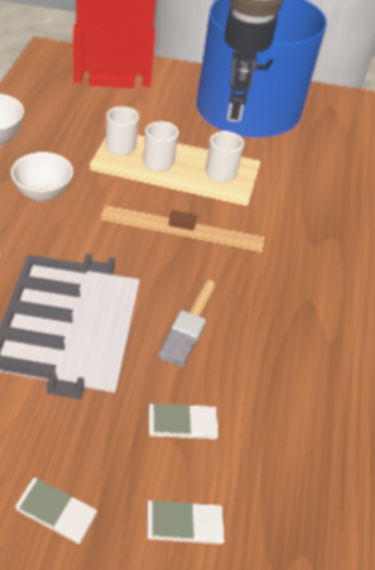

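The cup stands upright on the near half of the board at (225,157). The sill is clear, and the bar and tiles are unmoved.

Emit:
servo_tool([
  {"offset": [0.03,0.5,0],"yaw": 0,"claw": 0},
  {"offset": [0.03,0.887,0],"yaw": 0,"claw": 0},
])

```text
time: 7.85
ee_pos: [0.423, -0.3013, 0.1643]
tcp_rot: [179.9, -0.1, -174.9]
wrist_force: [0.1, 0.0, 0.6]
opening: 0.0855
grasp_force: 0.0
```

Emit:
servo_tool([
  {"offset": [0.03,0.5,0],"yaw": 0,"claw": 0},
  {"offset": [0.03,0.887,0],"yaw": 0,"claw": 0},
])

```text
time: 8.1
ee_pos: [0.412, -0.2129, 0.1646]
tcp_rot: [179.9, -0.1, -174.8]
wrist_force: [0.5, -0.2, -0.5]
opening: 0.0853
grasp_force: 0.0
```

Emit:
servo_tool([
  {"offset": [0.03,0.5,0],"yaw": 0,"claw": 0},
  {"offset": [0.03,0.887,0],"yaw": 0,"claw": 0},
])

```text
time: 8.35
ee_pos: [0.401, -0.1249, 0.1648]
tcp_rot: [179.9, -0.1, -174.8]
wrist_force: [0.1, -0.1, 0.3]
opening: 0.0855
grasp_force: 0.0
```

Emit:
servo_tool([
  {"offset": [0.03,0.5,0],"yaw": 0,"claw": 0},
  {"offset": [0.03,0.887,0],"yaw": 0,"claw": 0},
])

```text
time: 8.6
ee_pos: [0.39, -0.037, 0.1648]
tcp_rot: [180.0, -0.1, -174.8]
wrist_force: [0.6, -0.5, -0.8]
opening: 0.0852
grasp_force: 0.0
```

Emit:
servo_tool([
  {"offset": [0.03,0.5,0],"yaw": 0,"claw": 0},
  {"offset": [0.03,0.887,0],"yaw": 0,"claw": 0},
])

```text
time: 8.85
ee_pos: [0.379, 0.051, 0.1649]
tcp_rot: [180.0, -0.1, -174.8]
wrist_force: [0.3, 0.2, 0.6]
opening: 0.0854
grasp_force: 0.0
```

Emit:
servo_tool([
  {"offset": [0.03,0.5,0.2],"yaw": -0.05,"claw": 0.2},
  {"offset": [0.03,0.887,0.5],"yaw": -0.052,"claw": 0.3},
  {"offset": [0.03,0.887,0.7],"yaw": -0.052,"claw": 0.35},
  {"offset": [0.03,0.887,0.7],"yaw": -0.052,"claw": 0.35},
  {"offset": [0.03,0.887,0.7],"yaw": -0.052,"claw": 0.35},
])

```text
time: 9.48
ee_pos: [0.3691, 0.1372, 0.0965]
tcp_rot: [-180.0, -0.0, -165.5]
wrist_force: [0.3, 0.6, 0.6]
opening: 0.0559
grasp_force: 0.0
```

```bash
python3 -c "
from h import *
rel(.37,.1375,.03,14.5)"
```

```text
pos [0.3691 0.1372 0.0965] rot [-179.9964   -0.0148 -165.508 ] q1,q6 [20.3949  5.9029] open 0.05589314544134703 F [0.2761 0.6005 0.5794] t 9.475
OFF [-0.009  0.     0.665] yaw -0.0
```

Emit:
servo_tool([
  {"offset": [0,0,0.4],"yaw": 0,"claw": 0.35},
  {"offset": [0,0,0.65],"yaw": 0,"claw": 0.35},
  {"offset": [0,0,0.73],"yaw": 0,"claw": 0.35},
  {"offset": [0,0,0.76],"yaw": 0,"claw": 0.35},
  {"offset": [0,0,0.78],"yaw": 0,"claw": 0.35},
  {"offset": [0,0,0.78],"yaw": 0,"claw": 0.35},
])

```text
time: 10.22
ee_pos: [0.3695, 0.1377, 0.019]
tcp_rot: [180.0, 0.1, -165.5]
wrist_force: [-0.3, -0.2, -0.4]
opening: 0.055
grasp_force: 0.0
```

Emit:
servo_tool([
  {"offset": [0,0,0],"yaw": 0,"claw": 0.45},
  {"offset": [0,0,0],"yaw": 0,"claw": 0.55},
  {"offset": [0,0,0],"yaw": 0,"claw": 0.6},
  {"offset": [0,0,0],"yaw": 0,"claw": 0.6},
  {"offset": [0,0,0],"yaw": 0,"claw": 0.6},
], squeeze=50)

```text
time: 10.85
ee_pos: [0.3702, 0.138, 0.0202]
tcp_rot: [180.0, 0.2, -165.5]
wrist_force: [-2.0, -0.3, 13.0]
opening: 0.0424
grasp_force: 56.4
```

Emit:
servo_tool([
  {"offset": [0,0,-0.1],"yaw": 0,"claw": 0.6},
  {"offset": [0,0,-0.3],"yaw": 0,"claw": 0.6},
  {"offset": [0,0,-0.4],"yaw": 0,"claw": 0.6},
  {"offset": [0,0,-0.4],"yaw": 0,"claw": 0.6},
])

```text
time: 11.35
ee_pos: [0.3695, 0.1377, 0.059]
tcp_rot: [180.0, 0.1, -165.5]
wrist_force: [0.5, 0.2, -0.3]
opening: 0.0426
grasp_force: 51.2
```

```bash
python3 - <<'E'
from h import *
p,d=camera('side');w=cloud('side',d);cv2.imwrite('pics/s3.png',cv2.resize(p[200:340,290:430][:,:,::-1],None,fx=4,fy=4))
p,d=camera('top');np.savez('top_last.npz',p=p,d=d)
rel(*case(-.143-.03,.0265),.06,4.97)
E
```

```text
pos [0.3689 0.1375 0.0578] rot [-179.9959   -0.0308 -165.4712] q1,q6 [20.4383  5.9095] open 0.042868925894244826 F [ 0.4504 -0.1229 -0.4535] t 11.45
OFF [-0.699 -1.199 -0.022] yaw 0.0531
```

View pics/s3.png

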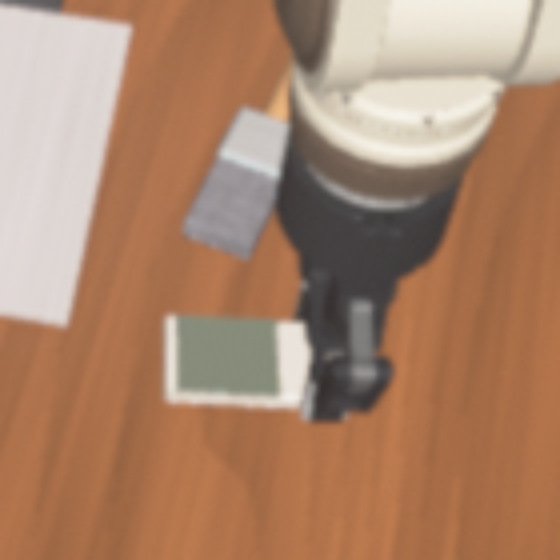

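The tile is held by its rear end with about 60 mm free towards the case. Next I check that it is level.

```bash
python3 - <<'E'
from h import *
for n in('side','top'):
    p,d=camera(n);w=cloud(n,d);a=np.radians(14.5)
    T=np.array([.3692,.1376]); q=w[:,:,:2]-T; X=q@[np.cos(a),np.sin(a)];Y=q@[-np.sin(a),np.cos(a)]
    for x in(.03,.04,.05,.06,.07):
        m=(abs(X-x)<.005)&(abs(Y)<.015); print(n,x,m.sum(),np.nanmedian(w[m][:,2]))
rel(*case(-.150,.0265),.06,4.97)
E
```

```text
side 0.03 301 0.49787425508321626
side 0.04 602 0.40209709858852805
side 0.05 505 0.3546196065844052
side 0.06 135 0.04771418405163308
side 0.07 110 0.04675797556978778
top 0.03 109 0.5016381035930146
top 0.04 87 0.49235031742438107
top 0.05 14 0.47931385840251434
top 0.06 0 nan
top 0.07 0 nan
pos [0.3688 0.1374 0.0576] rot [-179.9976   -0.0605 -165.4727] q1,q6 [20.4358  5.9085] open 0.042497242402146994 F [ 0.4015 -0.7721 -0.977 ] t 11.55
OFF [-0.927 -1.237 -0.024] yaw 0.0531
  return np.nanmean(a, axis, out=out, keepdims=keepdims)
```

Emit:
servo_tool([
  {"offset": [-0.23,-0.31,0],"yaw": 0,"claw": 0.6},
  {"offset": [-0.46,-0.62,0],"yaw": 0,"claw": 0.6},
])

```text
time: 11.8
ee_pos: [0.4296, 0.0886, 0.0578]
tcp_rot: [180.0, -0.0, -165.4]
wrist_force: [0.1, -0.2, -1.0]
opening: 0.0424
grasp_force: 51.2
```

Emit:
servo_tool([
  {"offset": [-0.23,-0.31,0],"yaw": 0.03,"claw": 0.6},
  {"offset": [-0.46,-0.62,0],"yaw": 0.053,"claw": 0.6},
  {"offset": [-0.46,-0.62,0],"yaw": 0.053,"claw": 0.6},
  {"offset": [-0.46,-0.62,0],"yaw": 0.053,"claw": 0.6},
])

```text
time: 12.3
ee_pos: [0.4886, 0.0406, 0.0576]
tcp_rot: [180.0, -0.1, -175.0]
wrist_force: [0.1, 0.3, -0.4]
opening: 0.0424
grasp_force: 51.3
```

```bash
python3 - <<'E'
from h import *
p,d=camera('side');np.savez('side_last.npz',p=p,d=d);cv2.imwrite('pics/s4.png',cv2.resize(p[180:310,210:370][:,:,::-1],None,fx=5,fy=4.6,interpolation=cv2.INTER_CUBIC))
rel(*case(-.150,.0265),.03,4.97)
E
```

```text
pos [0.4885 0.0409 0.0578] rot [ 179.9888   -0.0742 -174.9705] q1,q6 [ 4.7792 -0.2503] open 0.04289061929282504 F [-0.3512  0.5507 -1.7604] t 12.35
OFF [-0.011 -0.001  0.278] yaw 0.0003
```

View pics/s4.png

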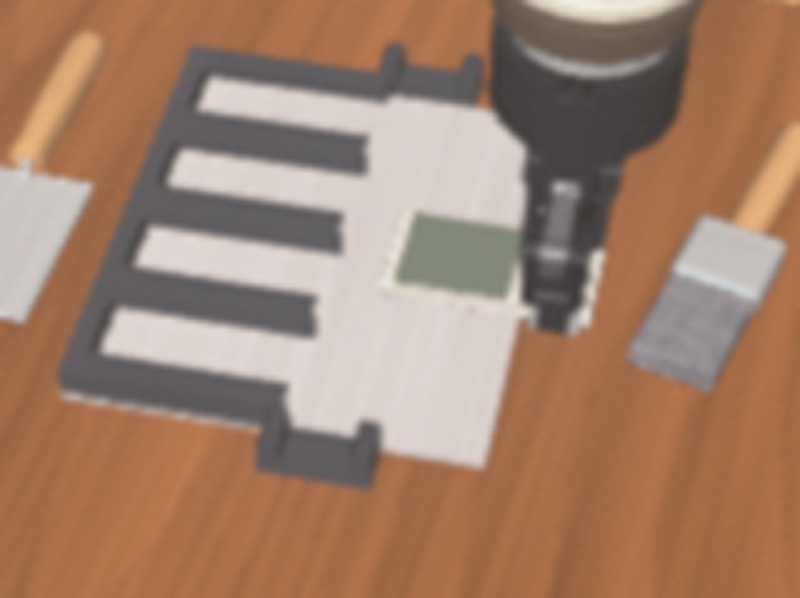

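```bash
python3 - <<'E'
from h import *
C=lambda x,y:((x+.5)/5-.5+210,(y+.5)/4.6-.5+180)
T=get_obs()["ee_pos"][:2];a=np.radians(4.97);ax=np.array([np.cos(a),np.sin(a)]);ay=np.array([-ax[1],ax[0]])
w=ray("side",[C(413,213),C(395,283),C(408,207),C(383,285)],.0472)
for q in w-T: print("along",q@ax,"across",q@ay)
# wall tips / lip slot centre lines in side view
s=np.load("side_last.npz")["p"]
t=ray("side",[C(366,133),C(366,172),C(342,212),C(342,252),C(316,295),C(316,335)],.021)
for q in t-O: print("tip case x",q@ax,"y",q@ay)
b=ray("side",[C(198,108),C(210,78),C(168,186),C(181,150),C(135,263),C(150,226),C(100,352),C(115,306)],.021)
for q in b-O: print("slot corner",q@ax,q@ay)
E
```

```text
along 0.0696760498047557 across -0.021602905952358593
along 0.06866824543831132 across 0.02183053628824098
along 0.07257285302209632 across -0.024827903916421007
along 0.07341127246223553 across 0.02408188727175643
tip case x -0.04516743066091855 y -0.06502911466436682
tip case x -0.05083149947631011 y -0.03900519262923666
tip case x -0.045823297045033594 y -0.010865458073769811
tip case x -0.051428459560560774 y 0.014039955783138037
tip case x -0.04613117270925441 y 0.042347989433119806
tip case x -0.05154436044465417 y 0.06556969570643574
slot corner 0.0362719360144956 -0.06502448978726004
slot corner 0.036278283502669664 -0.08710716857634385
slot corner 0.035720129665722196 -0.010379500633615868
slot corner 0.03635406808290102 -0.035055600672233816
slot corner 0.03667412705028789 0.04042500218591167
slot corner 0.03659988542241454 0.01650596644418121
slot corner 0.036392800682830524 0.09496618191677811
slot corner 0.03784856249323894 0.06755736378168167
```

Emit:
servo_tool([
  {"offset": [0,-0.005,0.2],"yaw": 0,"claw": 0.6},
  {"offset": [0,-0.005,0.31],"yaw": 0,"claw": 0.6},
  {"offset": [0,-0.005,0.31],"yaw": 0,"claw": 0.6},
  {"offset": [-0.1,-0.005,0.32],"yaw": 0,"claw": 0.6},
  {"offset": [-0.2,-0.005,0.32],"yaw": 0,"claw": 0.6},
  {"offset": [-0.3,-0.005,0.32],"yaw": 0,"claw": 0.6},
  {"offset": [-0.4,-0.005,0.32],"yaw": 0,"claw": 0.6},
  {"offset": [-0.4,-0.005,0.32],"yaw": 0,"claw": 0.6},
])

```text
time: 13.35
ee_pos: [0.5299, 0.0436, 0.0262]
tcp_rot: [180.0, -0.0, -175.0]
wrist_force: [0.6, -0.5, -1.7]
opening: 0.0427
grasp_force: 51.3
```

Emit:
servo_tool([
  {"offset": [-0.12,0,0],"yaw": 0,"claw": 0.6},
  {"offset": [-0.24,0,0],"yaw": 0,"claw": 0.6},
  {"offset": [-0.36,0,0],"yaw": 0,"claw": 0.6},
  {"offset": [-0.36,0,0],"yaw": 0,"claw": 0.6},
  {"offset": [-0.36,0,0.01],"yaw": 0,"claw": 0.6},
])

```text
time: 13.98
ee_pos: [0.5649, 0.0467, 0.0251]
tcp_rot: [180.0, -0.0, -175.0]
wrist_force: [-0.4, -0.2, -0.5]
opening: 0.0426
grasp_force: 51.3
```

Emit:
servo_tool([
  {"offset": [0,0,0],"yaw": 0,"claw": 0.45},
  {"offset": [0,0,0],"yaw": 0,"claw": 0.35},
  {"offset": [0,0,0],"yaw": 0,"claw": 0.3},
  {"offset": [0,0,-0.3],"yaw": 0,"claw": 0.3},
  {"offset": [0.2,0,-0.4],"yaw": 0,"claw": 0.5},
  {"offset": [0.45,0,-0.4],"yaw": 0,"claw": 0.8},
  {"offset": [0.45,0,-0.4],"yaw": 0,"claw": 1},
  {"offset": [0.45,0,-0.3],"yaw": 0,"claw": 1},
  {"offset": [0.45,0,-0.04],"yaw": 0,"claw": 1},
  {"offset": [0.45,0,-0.04],"yaw": 0,"claw": 1},
])

```text
time: 15.22
ee_pos: [0.5202, 0.0428, 0.0275]
tcp_rot: [180.0, -0.1, -175.0]
wrist_force: [-0.2, -0.6, 0.4]
opening: -0.0002
grasp_force: 0.0
```

```bash
python3 - <<'E'
from h import *
rel(*case(-.072,.0265),.029,4.97)
E
```

```text
pos [0.5202 0.0428 0.0275] rot [ 179.9988   -0.087  -175.0138] q1,q6 [ 4.701  -0.2852] open -0.00016032554073012903 F [-0.187  -0.5935  0.4217] t 15.225
OFF [-0.473  0.008 -0.015] yaw 0.0001
```

Emit:
servo_tool([
  {"offset": [-0.15,0.005,0],"yaw": 0,"claw": 1},
  {"offset": [-0.25,0.005,0],"yaw": 0,"claw": 1},
  {"offset": [-0.35,0.005,0],"yaw": 0,"claw": 1},
  {"offset": [-0.45,0.005,0],"yaw": 0,"claw": 1},
  {"offset": [-0.45,0.005,0],"yaw": 0,"claw": 1},
])

```text
time: 15.85
ee_pos: [0.5657, 0.0473, 0.0292]
tcp_rot: [180.0, 0.0, -175.0]
wrist_force: [-0.2, 0.4, -0.4]
opening: 0.0001
grasp_force: 0.0
```

Emit:
servo_tool([
  {"offset": [-0.02,0,0],"yaw": 0,"claw": 1},
  {"offset": [-0.04,0,0],"yaw": 0,"claw": 1},
  {"offset": [-0.06,0,0],"yaw": 0,"claw": 1},
  {"offset": [-0.06,0,0],"yaw": 0,"claw": 1},
])

```text
time: 16.35
ee_pos: [0.5711, 0.0477, 0.0294]
tcp_rot: [180.0, 0.0, -175.0]
wrist_force: [-0.7, 0.4, -0.3]
opening: 0.0002
grasp_force: 0.0
```

Emit:
servo_tool([
  {"offset": [-0.02,0,0],"yaw": 0,"claw": 1},
  {"offset": [-0.04,0,0],"yaw": 0,"claw": 1},
  {"offset": [-0.05,0,0],"yaw": 0,"claw": 1},
  {"offset": [-0.05,0,0],"yaw": 0,"claw": 1},
])

```text
time: 16.85
ee_pos: [0.5761, 0.0482, 0.0293]
tcp_rot: [180.0, 0.0, -175.0]
wrist_force: [-0.1, -0.4, -0.0]
opening: 0.0004
grasp_force: 0.0
```

```bash
python3 - <<'E'
from h import *
p,d=camera('side');cv2.imwrite('pics/s5.png',cv2.resize(p[180:310,210:370][:,:,::-1],None,fx=5,fy=4.6,interpolation=cv2.INTER_CUBIC))
rel(*case(-.061,.0265),.029,4.97)
E
```

```text
pos [0.5761 0.0482 0.0293] rot [-179.9992    0.0092 -175.0113] q1,q6 [ 4.7805 -0.2082] open -5.406182911427579e-05 F [-0.1492 -0.154  -0.4817] t 16.9
OFF [-0.022  0.003  0.003] yaw 0.0001
```

View pics/s5.png

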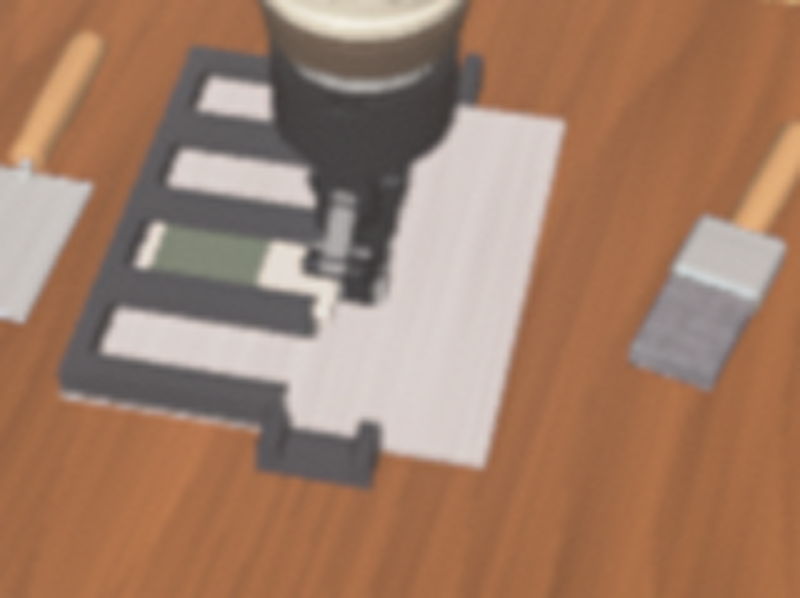

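The tile is in bay 3 with its rear at about (330,300), still protruding a few mm. I'll keep pushing until I feel the back stop.

Emit:
servo_tool([
  {"offset": [-0.01,0,0],"yaw": 0,"claw": 1},
  {"offset": [-0.02,0,0],"yaw": 0,"claw": 1},
  {"offset": [-0.03,0,0],"yaw": 0,"claw": 1},
  {"offset": [-0.03,0,0],"yaw": 0,"claw": 1},
])

```text
time: 17.4
ee_pos: [0.5791, 0.0484, 0.0293]
tcp_rot: [180.0, 0.0, -175.0]
wrist_force: [0.3, 0.3, 0.3]
opening: 0.0
grasp_force: 0.0
```

Emit:
servo_tool([
  {"offset": [-0.01,0,0],"yaw": 0,"claw": 1},
  {"offset": [-0.01,0,0],"yaw": 0,"claw": 1},
])

```text
time: 17.65
ee_pos: [0.58, 0.0485, 0.0293]
tcp_rot: [-180.0, 0.0, -175.0]
wrist_force: [-0.7, -0.0, 0.1]
opening: 0.0002
grasp_force: 0.0
```

Emit:
servo_tool([
  {"offset": [-0.01,0,0],"yaw": 0,"claw": 1},
  {"offset": [-0.01,0,0],"yaw": 0,"claw": 1},
])

```text
time: 17.9
ee_pos: [0.5805, 0.0485, 0.0292]
tcp_rot: [-180.0, -0.1, -175.0]
wrist_force: [-4.0, 0.0, 1.1]
opening: 0.0
grasp_force: 2.1
```

Emit:
servo_tool([
  {"offset": [-0.01,0,0],"yaw": 0,"claw": 1},
  {"offset": [-0.01,0,0],"yaw": 0,"claw": 1},
])

```text
time: 18.15
ee_pos: [0.5806, 0.0486, 0.0292]
tcp_rot: [180.0, -0.2, -175.0]
wrist_force: [-9.2, -1.3, 5.7]
opening: 0.0002
grasp_force: 4.7
```

Emit:
servo_tool([
  {"offset": [0.15,0,0],"yaw": 0,"claw": 1},
  {"offset": [0.3,0,-0.3],"yaw": 0,"claw": 0.6},
  {"offset": [0.5,0.3,-0.9],"yaw": 0,"claw": 0.35},
  {"offset": [0.9,0.8,-1],"yaw": 0,"claw": 0.35},
  {"offset": [0.9,0.8,-1],"yaw": 0,"claw": 0.35},
])

```text
time: 18.77
ee_pos: [0.4847, 0.1225, 0.1313]
tcp_rot: [179.9, 0.2, -174.9]
wrist_force: [0.2, 0.2, 0.2]
opening: 0.0554
grasp_force: 0.0
```

```bash
python3 - <<'E'
from h import *
tiles(); a=np.radians(12.4); rel(.3688-.03*np.cos(a),.2815-.03*np.sin(a),.09,12.4)
E
```

```text
top [183. 286.] [369.1978 281.2449] [90.3824 44.7707] 12.390066146850586 552.5
top [288. 264.] [428.4834   9.4068] [89.0303 41.9277] 80.4005355834961 480.5
side [353. 368.] [367.8935 284.5181] [90.5683 48.2715] 13.512885093688965 1224.0
side [268. 360.] [521.4213 315.6335] [91.9189 47.7204] -11.561195373535156 1191.5
side [351. 245.] [427.6807   8.1586] [101.5655  44.0751] 81.6893539428711 635.0
pos [0.4854 0.1212 0.1298] rot [ 179.9913    0.1006 -174.918 ] q1,q6 [14.0266  8.9446] open 0.05566341599478823 F [ 0.7666  0.1031 -0.1003] t 18.875
OFF [1.317 1.661 0.398] yaw -0.0407
```

Emit:
servo_tool([
  {"offset": [0.33,0.42,0],"yaw": 0,"claw": 0.35},
  {"offset": [0.66,0.83,0],"yaw": 0,"claw": 0.35},
])

```text
time: 19.12
ee_pos: [0.4124, 0.1974, 0.1283]
tcp_rot: [-180.0, -0.0, -175.2]
wrist_force: [0.6, -0.4, 0.0]
opening: 0.0556
grasp_force: 0.0
```

Emit:
servo_tool([
  {"offset": [0.33,0.42,0.2],"yaw": -0.02,"claw": 0.35},
  {"offset": [0.66,0.83,0.4],"yaw": -0.043,"claw": 0.35},
  {"offset": [0.66,0.83,0.4],"yaw": -0.043,"claw": 0.35},
  {"offset": [0.66,0.83,0.4],"yaw": -0.043,"claw": 0.35},
])

```text
time: 19.62
ee_pos: [0.3401, 0.2741, 0.089]
tcp_rot: [-180.0, -0.0, -167.3]
wrist_force: [-0.1, 0.1, -0.1]
opening: 0.0556
grasp_force: 0.0
```

```bash
python3 - <<'E'
from h import *
a=np.radians(12.9); rel(.3688-.03*np.cos(a),.282-.03*np.sin(a),.019,12.9)
E
```

```text
pos [0.3401 0.2741 0.089 ] rot [-179.9691   -0.0105 -167.3042] q1,q6 [38.8849 26.1891] open 0.055610345376727426 F [-0.0986  0.1163 -0.0532] t 19.625
OFF [0.003 0.013 0.7  ] yaw -0.0011
```

Emit:
servo_tool([
  {"offset": [0,0.01,0.35],"yaw": 0,"claw": 0.35},
  {"offset": [0,0.01,0.6],"yaw": 0,"claw": 0.35},
  {"offset": [0,0.01,0.68],"yaw": 0,"claw": 0.35},
  {"offset": [0,0.01,0.7],"yaw": 0,"claw": 0.35},
  {"offset": [0,0.01,0.7],"yaw": 0,"claw": 0.35},
])

```text
time: 20.25
ee_pos: [0.34, 0.2755, 0.0202]
tcp_rot: [180.0, 0.1, -167.3]
wrist_force: [-0.4, 0.1, -0.1]
opening: 0.0558
grasp_force: 0.0
```

Emit:
servo_tool([
  {"offset": [0,0,0],"yaw": 0,"claw": 0.45},
  {"offset": [0,0,0],"yaw": 0,"claw": 0.55},
  {"offset": [0,0,0],"yaw": 0,"claw": 0.6},
  {"offset": [0,0,0],"yaw": 0,"claw": 0.6},
  {"offset": [0,0,0],"yaw": 0,"claw": 0.6},
])

```text
time: 20.88
ee_pos: [0.3397, 0.2758, 0.0204]
tcp_rot: [180.0, 0.1, -167.3]
wrist_force: [-0.6, -1.1, 6.1]
opening: 0.043
grasp_force: 51.4
```

Emit:
servo_tool([
  {"offset": [0,0,-0.1],"yaw": 0,"claw": 0.6},
  {"offset": [0,0,-0.3],"yaw": 0,"claw": 0.6},
  {"offset": [0,0,-0.4],"yaw": 0,"claw": 0.6},
  {"offset": [0,0,-0.4],"yaw": 0,"claw": 0.6},
])

```text
time: 21.38
ee_pos: [0.3395, 0.2758, 0.0601]
tcp_rot: [180.0, 0.1, -167.3]
wrist_force: [0.5, -0.0, -1.3]
opening: 0.0423
grasp_force: 50.8
```

```bash
python3 - <<'E'
from h import *
O[1]-=.0005
rel(*case(-.150,-.0265),.058,4.97)
E
```

```text
pos [0.3395 0.2758 0.0601] rot [ 179.9593    0.0752 -167.2632] q1,q6 [39.0843 26.3475] open 0.04234440672458195 F [ 0.5154 -0.0359 -1.3454] t 21.375
OFF [-0.873 -3.152  0.021] yaw 0.0431
```

Emit:
servo_tool([
  {"offset": [-0.11,-0.4,0],"yaw": 0,"claw": 0.6},
  {"offset": [-0.218,-0.788,0],"yaw": 0,"claw": 0.6},
])

```text
time: 21.62
ee_pos: [0.3777, 0.2026, 0.0586]
tcp_rot: [-180.0, -0.0, -167.2]
wrist_force: [0.1, 0.4, -0.7]
opening: 0.0424
grasp_force: 51.0
```

Emit:
servo_tool([
  {"offset": [-0.11,-0.4,0],"yaw": 0,"claw": 0.6},
  {"offset": [-0.218,-0.788,0],"yaw": 0,"claw": 0.6},
])

```text
time: 21.88
ee_pos: [0.4166, 0.13, 0.0586]
tcp_rot: [-180.0, -0.0, -167.3]
wrist_force: [1.1, -0.4, -0.4]
opening: 0.0425
grasp_force: 51.0
```

Emit:
servo_tool([
  {"offset": [-0.11,-0.4,0],"yaw": 0,"claw": 0.6},
  {"offset": [-0.218,-0.788,0],"yaw": 0,"claw": 0.6},
])

```text
time: 22.12
ee_pos: [0.4552, 0.0579, 0.0586]
tcp_rot: [180.0, -0.0, -167.3]
wrist_force: [1.0, 0.7, -1.0]
opening: 0.0428
grasp_force: 51.0
```

Emit:
servo_tool([
  {"offset": [-0.11,-0.4,0],"yaw": 0.02,"claw": 0.6},
  {"offset": [-0.218,-0.788,0],"yaw": 0.043,"claw": 0.6},
  {"offset": [-0.218,-0.788,0],"yaw": 0.043,"claw": 0.6},
  {"offset": [-0.218,-0.788,0],"yaw": 0.043,"claw": 0.6},
])

```text
time: 22.62
ee_pos: [0.493, -0.0127, 0.0585]
tcp_rot: [180.0, -0.1, -175.0]
wrist_force: [0.1, 0.5, -1.1]
opening: 0.0424
grasp_force: 51.1
```

```bash
python3 - <<'E'
from h import *
O[1]-=.0005
rel(*case(-.150,-.0265),.0262,4.97)
p,d=camera('side');S,V=cv2.split(cv2.cvtColor(p,cv2.COLOR_RGB2HSV))[1:]
# held tile's glaze patch: its across-position from the TCP axis
H=cv2.cvtColor(p,cv2.COLOR_RGB2HSV)[:,:,0];m=(H>28)&(H<60)&(S>25)&(V>90)&(V<190)
m[:180]=0;m[320:]=0;m[:,:260]=0;m[:,345:]=0
T=get_obs()["ee_pos"][:2];a=np.radians(4.97);ax=np.array([np.cos(a),np.sin(a)]);ay=np.array([-ax[1],ax[0]])
for b in blobs(m,"side",.0475,60,2000): print(b[2],b[3],"along/across",(b[1]/1000-T)@ax,(b[1]/1000-T)@ay)
E
```

```text
pos [ 0.493  -0.0127  0.0585] rot [ 179.9777   -0.0873 -175.006 ] q1,q6 [-1.4805 -6.4745] open 0.04239238384835859 F [ 0.0745  0.5241 -1.1314] t 22.625
OFF [-0.011  0.002  0.323] yaw 0.0001
[46.4789 37.7751] 4.853155136108398 along/across 0.0441430048512654 -0.0007060650159634637
```

Emit:
servo_tool([
  {"offset": [0,0,0.2],"yaw": 0,"claw": 0.6},
  {"offset": [0,0,0.32],"yaw": 0,"claw": 0.6},
  {"offset": [0,0,0.32],"yaw": 0,"claw": 0.6},
  {"offset": [-0.1,0,0.32],"yaw": 0,"claw": 0.6},
  {"offset": [-0.2,0,0.32],"yaw": 0,"claw": 0.6},
  {"offset": [-0.3,0,0.32],"yaw": 0,"claw": 0.6},
  {"offset": [-0.4,0,0.32],"yaw": 0,"claw": 0.6},
  {"offset": [-0.4,0,0.32],"yaw": 0,"claw": 0.6},
])

```text
time: 23.68
ee_pos: [0.5342, -0.0093, 0.0272]
tcp_rot: [180.0, -0.0, -175.0]
wrist_force: [-0.2, -0.2, -0.4]
opening: 0.0425
grasp_force: 51.1
```

Emit:
servo_tool([
  {"offset": [0,0,0.012],"yaw": 0,"claw": 0.6},
  {"offset": [-0.12,0,0.015],"yaw": 0,"claw": 0.6},
  {"offset": [-0.24,0,0.015],"yaw": 0,"claw": 0.6},
  {"offset": [-0.36,0,0.015],"yaw": 0,"claw": 0.6},
  {"offset": [-0.36,0,0.015],"yaw": 0,"claw": 0.6},
  {"offset": [-0.36,0,0.025],"yaw": 0,"claw": 0.6},
])

```text
time: 24.42
ee_pos: [0.5693, -0.0062, 0.0246]
tcp_rot: [180.0, -0.0, -175.0]
wrist_force: [-0.3, -0.5, -0.1]
opening: 0.0426
grasp_force: 51.1
```

Emit:
servo_tool([
  {"offset": [0,0,0],"yaw": 0,"claw": 0.45},
  {"offset": [0,0,0],"yaw": 0,"claw": 0.35},
  {"offset": [0,0,0],"yaw": 0,"claw": 0.3},
  {"offset": [0,0,-0.3],"yaw": 0,"claw": 0.3},
  {"offset": [0.2,0,-0.4],"yaw": 0,"claw": 0.5},
  {"offset": [0.45,0,-0.4],"yaw": 0,"claw": 0.8},
  {"offset": [0.45,0,-0.4],"yaw": 0,"claw": 1},
  {"offset": [0.45,0,-0.3],"yaw": 0,"claw": 1},
  {"offset": [0.45,0,-0.05],"yaw": 0,"claw": 1},
  {"offset": [0.45,0,-0.05],"yaw": 0,"claw": 1},
])

```text
time: 25.68
ee_pos: [0.5242, -0.0101, 0.028]
tcp_rot: [180.0, -0.1, -175.0]
wrist_force: [-0.9, -1.0, -0.3]
opening: 0.0001
grasp_force: 0.0
```

Emit:
servo_tool([
  {"offset": [-0.15,0,0],"yaw": 0,"claw": 1},
  {"offset": [-0.25,0,0],"yaw": 0,"claw": 1},
  {"offset": [-0.35,0,0],"yaw": 0,"claw": 1},
  {"offset": [-0.45,0,0],"yaw": 0,"claw": 1},
  {"offset": [-0.5,0,0],"yaw": 0,"claw": 1},
  {"offset": [-0.54,0,0],"yaw": 0,"claw": 1},
  {"offset": [-0.54,0,0],"yaw": 0,"claw": 1},
])

```text
time: 26.55
ee_pos: [0.5785, -0.0054, 0.0297]
tcp_rot: [-180.0, 0.0, -175.0]
wrist_force: [-0.1, -0.5, -0.2]
opening: 0.0002
grasp_force: 0.0
```

```bash
python3 - <<'E'
from h import *
rel(*case(-.0587,-.0265),.0293,4.97)
E
```

```text
pos [ 0.5785 -0.0054  0.0297] rot [-179.9981    0.0012 -175.0111] q1,q6 [-0.5371 -5.5259] open 0.00022903529807615023 F [-0.0631 -0.5093 -0.1762] t 26.55
OFF [-0.067  0.009  0.004] yaw 0.0001
```

Emit:
servo_tool([
  {"offset": [-0.015,0,0],"yaw": 0,"claw": 1},
  {"offset": [-0.03,0,0],"yaw": 0,"claw": 1},
  {"offset": [-0.045,0,0],"yaw": 0,"claw": 1},
  {"offset": [-0.055,0,0],"yaw": 0,"claw": 1},
  {"offset": [-0.055,0,0],"yaw": 0,"claw": 1},
])

```text
time: 27.18
ee_pos: [0.5839, -0.005, 0.0298]
tcp_rot: [180.0, 0.0, -175.0]
wrist_force: [0.3, -0.7, 1.3]
opening: -0.0
grasp_force: 0.0
```

Emit:
servo_tool([
  {"offset": [-0.01,0,0],"yaw": 0,"claw": 1},
  {"offset": [-0.01,0,0],"yaw": 0,"claw": 1},
])

```text
time: 27.42
ee_pos: [0.5849, -0.0049, 0.0298]
tcp_rot: [180.0, 0.0, -175.0]
wrist_force: [-1.4, -0.4, 0.5]
opening: 0.0001
grasp_force: 0.1
```

Emit:
servo_tool([
  {"offset": [-0.01,0,0],"yaw": 0,"claw": 1},
  {"offset": [-0.01,0,0],"yaw": 0,"claw": 1},
])

```text
time: 27.68
ee_pos: [0.5852, -0.0049, 0.0297]
tcp_rot: [-180.0, -0.1, -175.0]
wrist_force: [-5.5, -0.9, 3.2]
opening: -0.0002
grasp_force: 2.7
```

Emit:
servo_tool([
  {"offset": [-0.01,0,0],"yaw": 0,"claw": 1},
  {"offset": [-0.01,0,0],"yaw": 0,"claw": 1},
  {"offset": [0.15,0,0],"yaw": 0,"claw": 1},
  {"offset": [0.3,0,-0.3],"yaw": 0,"claw": 0.6},
  {"offset": [0.5,0.3,-0.9],"yaw": 0,"claw": 0.35},
  {"offset": [0.9,1,-1],"yaw": 0,"claw": 0.35},
  {"offset": [0.9,1,-1],"yaw": 0,"claw": 0.35},
])

```text
time: 28.55
ee_pos: [0.4869, 0.0888, 0.1315]
tcp_rot: [180.0, 0.2, -174.9]
wrist_force: [0.6, 0.3, -0.2]
opening: 0.0559
grasp_force: 0.0
```

```bash
python3 - <<'E'
from h import *
tiles(); a=np.radians(-11.7); rel(.522-.03*np.cos(a),.314-.03*np.sin(a),.09,-11.7)
E
```

```text
top [174. 228.] [522.424  312.6829] [90.6083 45.1199] -11.590789794921875 516.5
side [268. 360.] [521.6534 315.5861] [92.3927 47.7204] -11.561195373535156 1191.5
side [351. 245.] [427.6807   8.1586] [101.5655  44.0751] 81.6893539428711 635.0
pos [0.4871 0.0887 0.1309] rot [ 179.9679    0.1323 -174.8634] q1,q6 [10.3068  5.1702] open 0.05552146816526056 F [ 0.1957 -0.2668 -0.2013] t 28.65
OFF [-0.262  2.3    0.409] yaw 0.0935
```

Emit:
servo_tool([
  {"offset": [-0.04,0.4,0],"yaw": 0,"claw": 0.35},
  {"offset": [-0.087,0.767,0],"yaw": 0,"claw": 0.35},
])

```text
time: 28.9
ee_pos: [0.4902, 0.1645, 0.1296]
tcp_rot: [-180.0, 0.0, -175.1]
wrist_force: [0.6, -0.2, -0.5]
opening: 0.0556
grasp_force: 0.0
```

Emit:
servo_tool([
  {"offset": [-0.04,0.4,0],"yaw": 0,"claw": 0.35},
  {"offset": [-0.087,0.767,0],"yaw": 0,"claw": 0.35},
])

```text
time: 29.15
ee_pos: [0.4923, 0.2421, 0.1293]
tcp_rot: [-180.0, 0.0, -175.0]
wrist_force: [0.6, -0.3, 0.4]
opening: 0.0554
grasp_force: 0.0
```

Emit:
servo_tool([
  {"offset": [-0.04,0.4,0.1],"yaw": 0.04,"claw": 0.35},
  {"offset": [-0.087,0.767,0.2],"yaw": 0.093,"claw": 0.35},
  {"offset": [-0.087,0.767,0.4],"yaw": 0.093,"claw": 0.35},
  {"offset": [-0.087,0.767,0.4],"yaw": 0.093,"claw": 0.35},
  {"offset": [-0.087,0.767,0.4],"yaw": 0.093,"claw": 0.35},
])

```text
time: 29.78
ee_pos: [0.4941, 0.318, 0.0902]
tcp_rot: [180.0, 0.0, 168.2]
wrist_force: [-0.5, 0.8, 0.2]
opening: 0.0555
grasp_force: 0.0
```

```bash
python3 - <<'E'
from h import *
a=np.radians(-11.6); rel(.522-.03*np.cos(a),.3138-.03*np.sin(a),.0195,-11.6)
E
```

```text
pos [0.4941 0.318  0.0902] rot [179.9885   0.02   168.2124] q1,q6 [32.7665 44.5541] open 0.05545509732836463 F [-0.5436  0.8103  0.239 ] t 29.775
OFF [0.018 0.015 0.707] yaw -0.001
```

Emit:
servo_tool([
  {"offset": [0.015,0.012,0.35],"yaw": 0,"claw": 0.35},
  {"offset": [0.015,0.012,0.6],"yaw": 0,"claw": 0.35},
  {"offset": [0.015,0.012,0.68],"yaw": 0,"claw": 0.35},
  {"offset": [0.015,0.012,0.71],"yaw": 0,"claw": 0.35},
  {"offset": [0.015,0.012,0.71],"yaw": 0,"claw": 0.35},
])

```text
time: 30.4
ee_pos: [0.4928, 0.3202, 0.0199]
tcp_rot: [179.9, 0.1, 168.2]
wrist_force: [-0.4, -0.2, 0.6]
opening: 0.0555
grasp_force: 0.0
```

Emit:
servo_tool([
  {"offset": [0,0,0],"yaw": 0,"claw": 0.45},
  {"offset": [0,0,0],"yaw": 0,"claw": 0.55},
  {"offset": [0,0,0],"yaw": 0,"claw": 0.6},
  {"offset": [0,0,0],"yaw": 0,"claw": 0.6},
  {"offset": [0,0,0],"yaw": 0,"claw": 0.6},
])

```text
time: 31.02
ee_pos: [0.4929, 0.3204, 0.0204]
tcp_rot: [179.9, 0.1, 168.3]
wrist_force: [-0.3, -0.4, 7.5]
opening: 0.0422
grasp_force: 55.2
```

Emit:
servo_tool([
  {"offset": [0,0,-0.1],"yaw": 0,"claw": 0.6},
  {"offset": [0,0,-0.3],"yaw": 0,"claw": 0.6},
  {"offset": [0,0,-0.4],"yaw": 0,"claw": 0.6},
  {"offset": [0,0,-0.4],"yaw": 0,"claw": 0.6},
])

```text
time: 31.52
ee_pos: [0.4926, 0.3203, 0.0597]
tcp_rot: [179.9, 0.1, 168.3]
wrist_force: [-0.0, 0.7, -1.2]
opening: 0.0426
grasp_force: 50.9
```

```bash
python3 - <<'E'
from h import *
O[1]-=.0005
print(case(-.18,.0795),case(-.150,.0795));rel(*case(-.180,.0795),.058,4.97)
E
```

```text
[0.4551 0.0906] [0.485  0.0932]
pos [0.4926 0.3203 0.0597] rot [179.9365   0.0633 168.2502] q1,q6 [33.0302 44.78  ] open 0.04263065965181131 F [-0.0008  0.6634 -1.1811] t 31.525
OFF [-0.1   -2.325  0.017] yaw -0.0929
```

Emit:
servo_tool([
  {"offset": [-0.015,-0.4,0],"yaw": 0,"claw": 0.6},
  {"offset": [-0.033,-0.775,0],"yaw": 0,"claw": 0.6},
])

```text
time: 31.78
ee_pos: [0.479, 0.2425, 0.0578]
tcp_rot: [-179.9, -0.1, 168.3]
wrist_force: [0.3, 0.6, -1.5]
opening: 0.0428
grasp_force: 51.0
```

Emit:
servo_tool([
  {"offset": [-0.015,-0.4,0],"yaw": 0,"claw": 0.6},
  {"offset": [-0.033,-0.775,0],"yaw": 0,"claw": 0.6},
])

```text
time: 32.02
ee_pos: [0.4664, 0.1656, 0.058]
tcp_rot: [-180.0, -0.0, 168.3]
wrist_force: [0.8, 0.0, -1.1]
opening: 0.0427
grasp_force: 51.0
```

Emit:
servo_tool([
  {"offset": [-0.015,-0.4,0],"yaw": -0.05,"claw": 0.6},
  {"offset": [-0.033,-0.775,0],"yaw": -0.093,"claw": 0.6},
  {"offset": [-0.033,-0.775,0],"yaw": -0.093,"claw": 0.6},
  {"offset": [-0.033,-0.775,0],"yaw": -0.093,"claw": 0.6},
])

```text
time: 32.52
ee_pos: [0.4546, 0.0905, 0.0585]
tcp_rot: [180.0, -0.0, -175.1]
wrist_force: [-0.7, -0.4, -1.1]
opening: 0.0427
grasp_force: 51.1
```

```bash
python3 - <<'E'
from h import *
O[1]-=.0005
rel(*case(-.180,.0795),.0255,4.97)
p,d=camera('side');H,S,V=cv2.split(cv2.cvtColor(p,cv2.COLOR_RGB2HSV));m=(H>28)&(H<60)&(S>25)&(V>90)&(V<190)
m[:180]=0;m[:,:255]=0;m[:,375:]=0
T=get_obs()["ee_pos"][:2];a=np.radians(4.97);ax=np.array([np.cos(a),np.sin(a)]);ay=np.array([-ax[1],ax[0]])
for b in blobs(m,"side",.0475,60,2000): print(b[2],b[3],"along/across",(b[1]/1000-T)@ax,(b[1]/1000-T)@ay)
E
```

```text
pos [0.4546 0.0905 0.0585] rot [ 179.9883   -0.0103 -175.1253] q1,q6 [11.2568  6.3821] open 0.04273299396156947 F [-0.7245 -0.4241 -1.0821] t 32.525
OFF [-0.005  0.     0.33 ] yaw -0.0005
[46.4186 38.8106] 4.252203941345215 along/across 0.0451459584333651 -0.0008595922049821256
[24.7602 23.7751] 17.383651733398438 along/across 0.17279991714009585 -0.08164127044118458
```

Emit:
servo_tool([
  {"offset": [0,0,0.2],"yaw": 0,"claw": 0.6},
  {"offset": [-0.1,0,0.31],"yaw": -0.0005,"claw": 0.6},
  {"offset": [-0.2,0,0.325],"yaw": -0.0005,"claw": 0.6},
  {"offset": [-0.3,0,0.33],"yaw": -0.0005,"claw": 0.6},
  {"offset": [-0.4,0,0.33],"yaw": -0.0005,"claw": 0.6},
  {"offset": [-0.5,0,0.335],"yaw": -0.0005,"claw": 0.6},
  {"offset": [-0.6,0,0.335],"yaw": -0.0005,"claw": 0.6},
  {"offset": [-0.7,0,0.335],"yaw": -0.0005,"claw": 0.6},
  {"offset": [-0.7,0,0.335],"yaw": -0.0005,"claw": 0.6},
])

```text
time: 33.7
ee_pos: [0.5249, 0.0965, 0.0253]
tcp_rot: [-180.0, 0.0, -174.9]
wrist_force: [-0.3, -0.1, -1.1]
opening: 0.0429
grasp_force: 51.1
```

```bash
python3 - <<'E'
from h import *
O[1]-=.0005
rel(*case(-.110,.0795),.0250,4.97)
p,d=camera('side');cv2.imwrite('pics/s6.png',cv2.resize(p[180:310,210:370][:,:,::-1],None,fx=5,fy=4.6,interpolation=cv2.INTER_CUBIC))
E
```

```text
pos [0.5249 0.0965 0.0253] rot [-179.9998    0.0044 -174.9319] q1,q6 [10.4125  5.3445] open 0.042917227486900446 F [-0.3323 -0.1237 -1.1463] t 33.7
OFF [0.001 0.002 0.003] yaw 0.0005
```

View pics/s6.png

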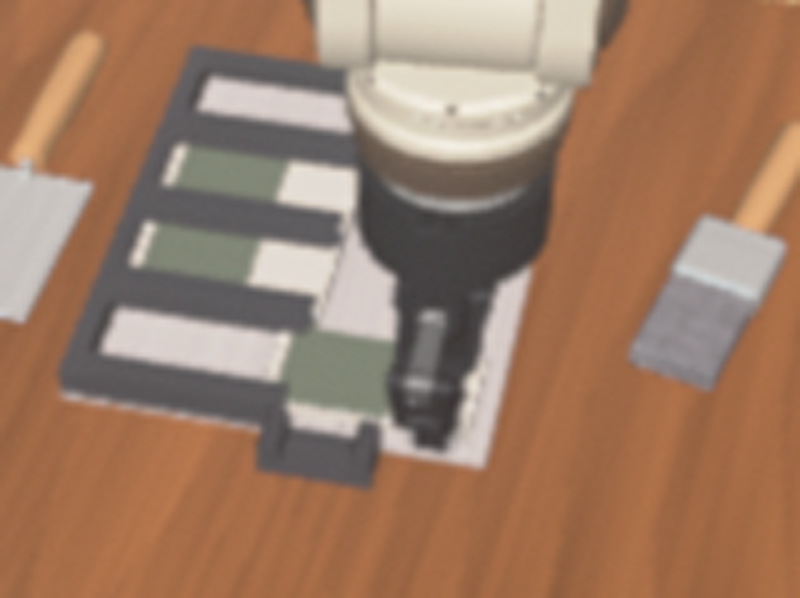

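Bays 2 and 3 are flush at their mouths, and the third tile has entered bay 4 just clear of the bracket. I'll release it and push it home.

Emit:
servo_tool([
  {"offset": [0,0,0.01],"yaw": 0,"claw": 0.45},
  {"offset": [0,0,0],"yaw": 0,"claw": 0.38},
  {"offset": [0,0,0],"yaw": 0,"claw": 0.35},
  {"offset": [0,0,-0.3],"yaw": 0,"claw": 0.35},
  {"offset": [0.2,0,-0.4],"yaw": 0,"claw": 0.5},
  {"offset": [0.45,0,-0.4],"yaw": 0,"claw": 0.8},
  {"offset": [0.45,0,-0.4],"yaw": 0,"claw": 1},
  {"offset": [0.45,0,-0.3],"yaw": 0,"claw": 1},
  {"offset": [0.45,0,-0.04],"yaw": 0,"claw": 1},
  {"offset": [0.45,0,-0.04],"yaw": 0,"claw": 1},
])

```text
time: 35.0
ee_pos: [0.4784, 0.0922, 0.027]
tcp_rot: [-180.0, -0.2, -174.9]
wrist_force: [1.2, 0.7, -0.2]
opening: -0.0
grasp_force: 0.0
```

Emit:
servo_tool([
  {"offset": [-0.1,0,0],"yaw": 0,"claw": 1},
  {"offset": [-0.2,0,0],"yaw": 0,"claw": 1},
  {"offset": [-0.3,0,0],"yaw": 0,"claw": 1},
  {"offset": [-0.4,0,0],"yaw": 0,"claw": 1},
  {"offset": [-0.5,0,0],"yaw": 0,"claw": 1},
  {"offset": [-0.5,0,0],"yaw": 0,"claw": 1},
])

```text
time: 35.75
ee_pos: [0.53, 0.0969, 0.0292]
tcp_rot: [-180.0, 0.0, -174.9]
wrist_force: [-0.1, 0.1, 0.4]
opening: 0.0001
grasp_force: 0.0
```

```bash
python3 - <<'E'
from h import *
O[1]-=.0005
rel(*case(-.0587,.0795),.0290,4.97)
E
```

```text
pos [0.53   0.0969 0.0292] rot [-179.9983    0.0097 -174.9295] q1,q6 [10.3632  5.2927] open 0.00010629779399164893 F [-0.1172  0.1039  0.3648] t 35.75
OFF [-0.461  0.001  0.002] yaw 0.0006
```

Emit:
servo_tool([
  {"offset": [-0.1,0,0],"yaw": 0,"claw": 1},
  {"offset": [-0.2,0,0],"yaw": 0,"claw": 1},
  {"offset": [-0.3,0,0],"yaw": 0,"claw": 1},
  {"offset": [-0.36,0,0],"yaw": 0,"claw": 1},
  {"offset": [-0.4,0,0],"yaw": 0,"claw": 1},
  {"offset": [-0.42,0,0],"yaw": 0,"claw": 1},
  {"offset": [-0.44,0,0],"yaw": 0,"claw": 1},
  {"offset": [-0.45,0,0],"yaw": 0,"claw": 1},
  {"offset": [-0.45,0,0],"yaw": 0,"claw": 1},
])

```text
time: 36.88
ee_pos: [0.5742, 0.1009, 0.0293]
tcp_rot: [-180.0, 0.0, -174.9]
wrist_force: [-0.1, 0.5, -0.6]
opening: 0.0
grasp_force: 0.0
```

Emit:
servo_tool([
  {"offset": [-0.01,0,0],"yaw": 0,"claw": 1},
  {"offset": [-0.01,0,0],"yaw": 0,"claw": 1},
])

```text
time: 37.12
ee_pos: [0.5752, 0.101, 0.0294]
tcp_rot: [180.0, 0.0, -174.9]
wrist_force: [-0.6, -0.4, 0.2]
opening: 0.0002
grasp_force: 0.1
```

Emit:
servo_tool([
  {"offset": [-0.01,0,0],"yaw": 0,"claw": 1},
  {"offset": [-0.01,0,0],"yaw": 0,"claw": 1},
])

```text
time: 37.38
ee_pos: [0.5759, 0.101, 0.0293]
tcp_rot: [-180.0, -0.0, -174.9]
wrist_force: [-2.8, -0.4, 0.1]
opening: 0.0002
grasp_force: 1.3
```

Emit:
servo_tool([
  {"offset": [-0.01,0,0],"yaw": 0,"claw": 1},
  {"offset": [-0.01,0,0],"yaw": 0,"claw": 1},
  {"offset": [0.15,0,0],"yaw": 0,"claw": 1},
  {"offset": [0.3,0,-0.3],"yaw": 0,"claw": 0.6},
  {"offset": [0.5,-0.3,-0.9],"yaw": 0,"claw": 0.35},
  {"offset": [0.9,-0.8,-1],"yaw": 0,"claw": 0.35},
  {"offset": [0.9,-0.8,-1],"yaw": 0,"claw": 0.35},
])

```text
time: 38.25
ee_pos: [0.4932, 0.0114, 0.1313]
tcp_rot: [-180.0, 0.2, -175.1]
wrist_force: [0.5, -0.5, -1.1]
opening: 0.0557
grasp_force: 0.0
```

```bash
cat >> h.py <<'E'
def bar():
    for n in("top","side"):
        p,d=camera(n);np.savez(n+"_last.npz",p=p,d=d);H,S,V=cv2.split(cv2.cvtColor(p,cv2.COLOR_RGB2HSV))
        wood=(V>200)&(S<135)&(S>95)&(H<25); dark=(V<130)&(S>100)&(H<15)
        for b in blobs(wood|dark,n,.012,300,3000):
            if b[2][0]>200: print(n,"bar",*b)
        for b in blobs(dark,n,.036,40,400): print(n,"grip",*b)
E
python3 - <<'E'
from h import *
bar(); tiles()
rel(.478,-.2304,.13)
E
```

```text
top bar [380. 248.] [ 477.9412 -230.4043] [280.1538  27.5177] 0.5637760162353516 932.0
top grip [381. 246.] [ 476.1368 -229.8954] [41.7459 17.9193] -1.5517578125 105.0
side grip [354. 166.] [ 469.0196 -223.2162] [44.3302 25.8695] -88.43683552742004 69.5
side [351. 245.] [427.6807   8.1586] [101.5655  44.0751] 81.6893539428711 635.0
pos [0.4939 0.0138 0.1288] rot [ 179.9881   -0.0064 -174.9175] q1,q6 [ 1.5942 -3.4883] open 0.055156365952857125 F [-0.2157  0.1254 -0.364 ] t 38.45
OFF [ 0.375 -2.418 -0.012] yaw 0
```

Emit:
servo_tool([
  {"offset": [0.06,-0.4,0],"yaw": 0,"claw": 0.5},
  {"offset": [0.125,-0.805,0],"yaw": 0,"claw": 0.5},
])

```text
time: 38.7
ee_pos: [0.4887, -0.0676, 0.1283]
tcp_rot: [180.0, -0.1, -174.8]
wrist_force: [0.9, -0.8, 0.9]
opening: 0.0427
grasp_force: 0.0
```

Emit:
servo_tool([
  {"offset": [0.06,-0.4,0],"yaw": 0,"claw": 0.5},
  {"offset": [0.125,-0.805,0],"yaw": 0,"claw": 0.5},
])

```text
time: 38.95
ee_pos: [0.4834, -0.1495, 0.1283]
tcp_rot: [180.0, -0.1, -174.8]
wrist_force: [0.1, 0.4, 0.6]
opening: 0.0427
grasp_force: 0.0
```

Emit:
servo_tool([
  {"offset": [0.06,-0.4,0],"yaw": 0.025,"claw": 0.5},
  {"offset": [0.125,-0.805,0.2],"yaw": 0.025,"claw": 0.5},
  {"offset": [0.125,-0.805,0.4],"yaw": 0.025,"claw": 0.5},
  {"offset": [0.125,-0.805,0.4],"yaw": 0.025,"claw": 0.5},
  {"offset": [0.125,-0.805,0.4],"yaw": 0.025,"claw": 0.5},
])

```text
time: 39.58
ee_pos: [0.4782, -0.2298, 0.0895]
tcp_rot: [180.0, -0.0, -179.3]
wrist_force: [-0.5, 0.4, -0.0]
opening: 0.0429
grasp_force: 0.0
```

```bash
python3 - <<'E'
from h import *
rel(.4778,-.2302,.038,.5)
E
```

```text
pos [ 0.4782 -0.2298  0.0895] rot [ 179.9918   -0.0065 -179.3457] q1,q6 [-25.6705 -26.3248] open 0.04291698553582211 F [-0.5132  0.3857 -0.0355] t 39.575
OFF [ 0.004 -0.004  0.515] yaw 0.0009
```

Emit:
servo_tool([
  {"offset": [0,0,0.3],"yaw": 0,"claw": 0.5},
  {"offset": [0,0,0.48],"yaw": 0,"claw": 0.5},
  {"offset": [0,0,0.51],"yaw": 0,"claw": 0.5},
  {"offset": [0,0,0.51],"yaw": 0,"claw": 0.5},
  {"offset": [0,0,0.51],"yaw": 0,"claw": 0.65},
  {"offset": [0,0,0.51],"yaw": 0,"claw": 0.75},
  {"offset": [0,0,0.51],"yaw": 0,"claw": 0.9},
  {"offset": [0,0,0.51],"yaw": 0,"claw": 0.9},
  {"offset": [0,0,0.51],"yaw": 0,"claw": 0.9},
])

```text
time: 40.7
ee_pos: [0.4779, -0.2307, 0.039]
tcp_rot: [-180.0, 0.1, -179.4]
wrist_force: [-0.8, -0.6, 6.2]
opening: 0.0169
grasp_force: 49.7
```

Emit:
servo_tool([
  {"offset": [0,0,-0.1],"yaw": 0,"claw": 0.9},
  {"offset": [0,0,-0.4],"yaw": 0,"claw": 0.9},
  {"offset": [0,0,-0.8],"yaw": 0,"claw": 0.9},
  {"offset": [0,0,-0.8],"yaw": 0,"claw": 0.9},
  {"offset": [0,0,-0.8],"yaw": 0,"claw": 0.9},
])

```text
time: 41.32
ee_pos: [0.4773, -0.2304, 0.1177]
tcp_rot: [180.0, -0.0, -179.4]
wrist_force: [-0.0, -0.1, -2.3]
opening: 0.0168
grasp_force: 49.0
```

```bash
python3 - <<'E'
from h import *
O[1]-=.0005
rel(*case(-.0665,0),.13)
E
```

```text
pos [ 0.4773 -0.2304  0.1177] rot [ 179.9812   -0.0384 -179.4227] q1,q6 [-25.7653 -26.3426] open 0.016773291591896132 F [-0.018  -0.1113 -2.3182] t 41.325
OFF [-1.003  2.506 -0.123] yaw 0
```

Emit:
servo_tool([
  {"offset": [-0.16,0.4,-0.3],"yaw": 0,"claw": 0.9},
  {"offset": [-0.334,0.835,-0.5],"yaw": 0,"claw": 0.9},
  {"offset": [-0.334,0.835,-0.5],"yaw": 0,"claw": 0.9},
])

```text
time: 41.7
ee_pos: [0.511, -0.1444, 0.1684]
tcp_rot: [180.0, 0.0, -179.2]
wrist_force: [0.4, -0.7, -1.5]
opening: 0.0167
grasp_force: 49.3
```

Emit:
servo_tool([
  {"offset": [-0.16,0.4,0],"yaw": 0,"claw": 0.9},
  {"offset": [-0.334,0.835,0],"yaw": 0,"claw": 0.9},
])

```text
time: 41.95
ee_pos: [0.5422, -0.0627, 0.1665]
tcp_rot: [180.0, -0.1, -179.5]
wrist_force: [0.7, -1.0, -2.4]
opening: 0.0169
grasp_force: 49.5
```

Emit:
servo_tool([
  {"offset": [-0.16,0.4,0],"yaw": 0,"claw": 0.9},
  {"offset": [-0.334,0.835,0],"yaw": -0.05,"claw": 0.9},
  {"offset": [-0.334,0.835,0],"yaw": -0.1,"claw": 0.9},
  {"offset": [-0.334,0.835,0],"yaw": -0.15,"claw": 0.9},
  {"offset": [-0.334,0.835,0],"yaw": -0.2,"claw": 0.9},
  {"offset": [-0.334,0.835,0],"yaw": -0.25,"claw": 0.9},
  {"offset": [-0.334,0.835,0],"yaw": -0.3,"claw": 0.9},
  {"offset": [-0.334,0.835,0],"yaw": -0.3,"claw": 0.9},
])

```text
time: 42.95
ee_pos: [0.5746, 0.0204, 0.1666]
tcp_rot: [179.9, -0.1, -125.5]
wrist_force: [-0.3, 0.2, -1.0]
opening: 0.0166
grasp_force: 49.6
```

Emit:
servo_tool([
  {"offset": [0,0,0],"yaw": -0.05,"claw": 0.9},
  {"offset": [0,0,0],"yaw": -0.1,"claw": 0.9},
  {"offset": [0,0,0],"yaw": -0.15,"claw": 0.9},
  {"offset": [0,0,0],"yaw": -0.2,"claw": 0.9},
  {"offset": [0,0,0],"yaw": -0.224,"claw": 0.9},
  {"offset": [0,0,0],"yaw": -0.224,"claw": 0.9},
  {"offset": [0,0,0],"yaw": -0.224,"claw": 0.9},
])

```text
time: 43.82
ee_pos: [0.5751, 0.0208, 0.1678]
tcp_rot: [180.0, 0.0, -85.3]
wrist_force: [0.1, 0.2, -1.8]
opening: 0.0168
grasp_force: 49.6
```

```bash
python3 - <<'E'
from h import *
O[1]-=.0005
rel(*case(-.0665,0),.08,94.97)
p,d=camera('side');np.savez('side_last.npz',p=p,d=d);cv2.imwrite('pics/s7.png',cv2.resize(p[130:320,190:400][:,:,::-1],None,fx=3.1,fy=3.1,interpolation=cv2.INTER_CUBIC))
E
```

```text
pos [0.5751 0.0208 0.1678] rot [179.9567   0.0004 -85.3033] q1,q6 [  2.0758 -92.6209] open 0.016832216028559856 F [ 0.071   0.1698 -1.7522] t 43.825
OFF [-0.004 -0.     0.878] yaw -0.0015
```

View pics/s7.png

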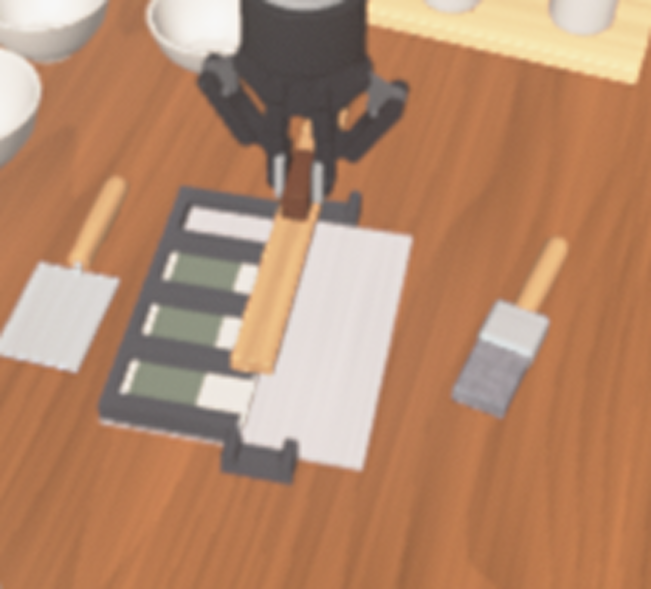

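The bar is held level over the mouths, and all three tiles sit home in bays 2–4. Next I refine the notch position from the bracket images.

```bash
python3 - <<'E'
from h import *
s=np.load('side0.npz')['p'];t=np.load('top0.npz')['p']
def c(p,x,y,w=30,h=25): return cv2.resize(p[y:y+h,x:x+w][:,:,::-1],None,fx=12,fy=12,interpolation=cv2.INTER_CUBIC)
A=np.hstack([c(s,258,265),c(s,282,183)]);B=np.hstack([c(t,230,198),c(t,318,192)])
I=np.vstack([A,B])
for k in range(0,720,60): cv2.line(I,(k,0),(k,6),(0,0,255),1);cv2.line(I,(k,300),(k,306),(0,0,255),1)
cv2.imwrite('pics/br.png',I);print(I.shape)
E
```

```text
(600, 720, 3)
```

View pics/br.png

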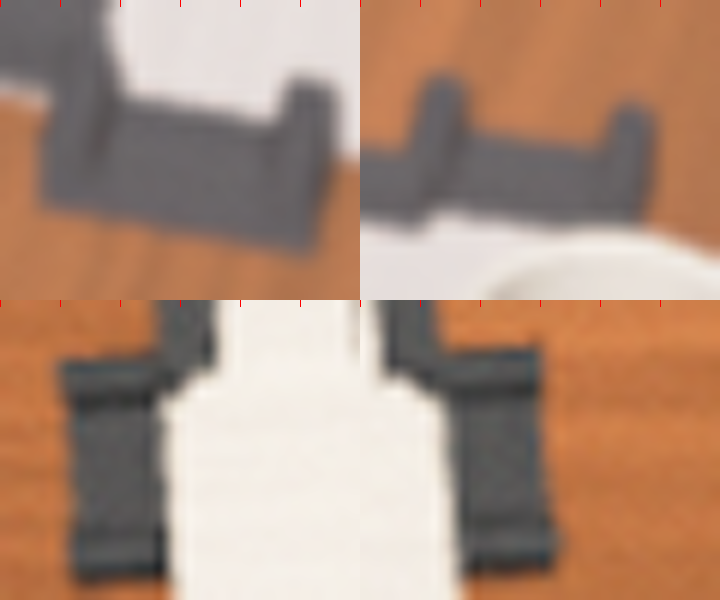

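```bash
python3 - <<'E'
from h import *
O[1]-=.0005
a=np.radians(YC);ax=np.array([np.cos(a),np.sin(a)]);ay=np.array([-ax[1],ax[0]])
def f(n,x0,y0,pts,z,l):
    px=[((x+.5)/12-.5+x0,(y+.5)/12-.5+y0) for x,y in pts]
    for q in ray(n,px,z)-O: print(n,l,"case x",round(q@ax,4),"y",round(q@ay,4))
f("side",258,265,[(40,205),(312,255)],0,"L bottom corners (+-24.5)")
f("side",258,265,[(75,60),(310,80)],.023,"L prong tops mid, far end")
f("side",282,183,[(440-360,75),(630-360,105)],.023,"R prong tops far end")
f("top",230,198,[(120,580-300)],.0,"L front bottom");f("top",318,192,[(510-360,570-300)],0,"R front bottom")
f("top",230,198,[(115,375-300),(115,535-300)],.023,"L prong ridges")
f("top",318,192,[(490-360,365-300),(505-360,535-300)],.023,"R prong ridges")
E
```

```text
side L bottom corners (+-24.5) case x -0.0406 y 0.1306
side L bottom corners (+-24.5) case x -0.0892 y 0.1305
side L prong tops mid, far end case x -0.0437 y 0.115
side L prong tops mid, far end case x -0.0844 y 0.1104
side R prong tops far end case x -0.0444 y -0.1295
side R prong tops far end case x -0.0837 y -0.1294
top L front bottom case x -0.088 y 0.1211
top R front bottom case x -0.0878 y -0.1219
top L prong ridges case x -0.0461 y 0.1176
top L prong ridges case x -0.0819 y 0.1197
top R prong ridges case x -0.0457 y -0.1193
top R prong ridges case x -0.0839 y -0.119
```

Emit:
servo_tool([
  {"offset": [-0.004,-0.022,0.4],"yaw": -0.0015,"claw": 0.9},
  {"offset": [-0.004,-0.022,0.8],"yaw": -0.0015,"claw": 0.9},
  {"offset": [-0.004,-0.022,0.88],"yaw": -0.0015,"claw": 0.9},
  {"offset": [-0.004,-0.022,0.88],"yaw": -0.0015,"claw": 0.9},
  {"offset": [-0.004,-0.022,0.88],"yaw": -0.0015,"claw": 0.9},
])

```text
time: 44.5
ee_pos: [0.5783, 0.0216, 0.0823]
tcp_rot: [-179.8, -0.0, -84.9]
wrist_force: [0.9, -0.6, -1.1]
opening: 0.0169
grasp_force: 49.5
```

```bash
python3 - <<'E'
from h import *
O[1]-=.0005
rel(*case(-.0643,0),.047,94.97)
p,d=camera('side');H,S,V=cv2.split(cv2.cvtColor(p,cv2.COLOR_RGB2HSV))
z=get_obs()["ee_pos"][2]-.039+.012
m=(V>170)&(S<160)&(S>80)&(H<25);m[:150]=0;m[300:]=0;m[:,:225]=0;m[:,330:]=0
a=np.radians(YC);ax=np.array([np.cos(a),np.sin(a)]);ay=np.array([-ax[1],ax[0]])
for n in["side"]:
  mm=cv2.morphologyEx(m.astype(np.uint8),cv2.MORPH_OPEN,np.ones((3,3)))
  for b in blobs(mm,n,z,80,3000): print(b, "case",(b[1]/1000-O)@ax,(b[1]/1000-O)@ay)
  for c in cv2.findContours(mm,0,1)[0]:
    if cv2.contourArea(c)>80: W=ray(n,c[:,0],z)-O;print("y range",(W@ay).min(),(W@ay).max())
E
```

```text
pos [0.5783 0.0216 0.0823] rot [-179.8466   -0.0103  -84.8532] q1,q6 [  2.1418 -93.005 ] open 0.016886279829170663 F [ 0.8815 -0.63   -1.0838] t 44.5
OFF [0.001 0.011 0.353] yaw 0.001
(array([259., 290.]), array([574.0787, 209.4703]), array([36.4031, 16.1774]), 89.92559051513672, 92.5) case -0.05116036799459424 0.18760793965374825
(array([240., 285.]), array([610.2921, 207.2109]), array([73.4193, 32.4681]), -89.76349487900734, 418.0) case -0.015278886700986934 0.1822197055600923
(array([276., 252.]), array([569.8672, 106.7324]), array([125.726,  25.985]), -84.78942346572876, 545.5) case -0.06425669454060942 0.08562111717741602
(array([239., 175.]), array([727.8835, -87.0931]), array([157.0061,  23.8054]), 87.4319076538086, 229.5) case 0.0763736524792525 -0.12116521583159816
(array([311., 166.]), array([ 570.9265, -171.0829]), array([116.2435,  19.7104]), -79.66191577911377, 92.5) case -0.08726969269344431 -0.19124136708522707
y range 0.1463904431262755 0.21763635607318055
y range 0.022749641345438037 0.14846243335888992
y range -0.19899700322619876 -0.043284355880135246
```

Emit:
servo_tool([
  {"offset": [0,0.005,0.1],"yaw": 0.0005,"claw": 0.9},
  {"offset": [0,0.005,0.15],"yaw": 0.0005,"claw": 0.9},
  {"offset": [0,0.005,0.19],"yaw": 0.0005,"claw": 0.9},
  {"offset": [0,0.005,0.22],"yaw": 0.0005,"claw": 0.9},
  {"offset": [0,0.005,0.25],"yaw": 0.0005,"claw": 0.9},
  {"offset": [0,0.005,0.25],"yaw": 0.0005,"claw": 0.9},
])

```text
time: 45.3
ee_pos: [0.5768, 0.0215, 0.0551]
tcp_rot: [180.0, 0.0, -84.9]
wrist_force: [0.6, -0.0, -1.8]
opening: 0.0168
grasp_force: 49.6
```

Emit:
servo_tool([
  {"offset": [0,0,0.02],"yaw": 0,"claw": 0.9},
  {"offset": [0,0,0.04],"yaw": 0,"claw": 0.9},
  {"offset": [0,0,0.06],"yaw": 0,"claw": 0.9},
  {"offset": [0,0,0.06],"yaw": 0,"claw": 0.9},
])

```text
time: 45.8
ee_pos: [0.5768, 0.0215, 0.0491]
tcp_rot: [180.0, 0.0, -84.9]
wrist_force: [0.1, 0.2, -2.2]
opening: 0.017
grasp_force: 49.6
```

```bash
python3 - <<'E'
from h import *
O[1]-=.0005
rel(*case(-.0643,0),.047,94.97)
E
```

```text
pos [0.5768 0.0215 0.0491] rot [179.98     0.0001 -84.9237] q1,q6 [  2.14   -92.9363] open 0.01700676512387716 F [ 0.0898  0.1713 -2.2258] t 45.8
OFF [ 0.002 -0.005  0.021] yaw 0.0006
```

Already well inside the notches with no contact force. Lower the last bit.

Emit:
servo_tool([
  {"offset": [0,0,0.01],"yaw": 0,"claw": 0.9},
  {"offset": [0,0,0.02],"yaw": 0,"claw": 0.9},
  {"offset": [0,0,0.025],"yaw": 0,"claw": 0.9},
  {"offset": [0,0,0.025],"yaw": 0,"claw": 0.9},
])

```text
time: 46.3
ee_pos: [0.5769, 0.0216, 0.047]
tcp_rot: [-180.0, -0.0, -84.9]
wrist_force: [-1.0, -0.2, 1.9]
opening: 0.0171
grasp_force: 50.0
```

Emit:
servo_tool([
  {"offset": [0,0,0],"yaw": 0,"claw": 0.75},
  {"offset": [0,0,0],"yaw": 0,"claw": 0.6},
  {"offset": [0,0,0],"yaw": 0,"claw": 0.5},
  {"offset": [0,0,-0.1],"yaw": 0,"claw": 0.5},
  {"offset": [0,0,-0.5],"yaw": 0,"claw": 0.5},
  {"offset": [0,0.3,-1],"yaw": 0,"claw": 0.5},
  {"offset": [0,0.9,-1],"yaw": 0,"claw": 0.5},
  {"offset": [0,1,-1],"yaw": 0,"claw": 0.5},
])

```text
time: 47.3
ee_pos: [0.475, 0.0125, 0.148]
tcp_rot: [-179.9, -0.0, -84.9]
wrist_force: [-0.2, 0.5, 0.1]
opening: 0.0427
grasp_force: 0.0
```

Emit:
servo_tool([
  {"offset": [0.5,0.8,-0.5],"yaw": 0,"claw": 0.5},
  {"offset": [1,1,-1],"yaw": 0,"claw": 0.5},
  {"offset": [1,1,-1],"yaw": 0,"claw": 0.5},
])

```text
time: 47.68
ee_pos: [0.3859, -0.0968, 0.2488]
tcp_rot: [-179.9, -0.0, -84.9]
wrist_force: [-0.5, 0.0, -0.3]
opening: 0.0426
grasp_force: 0.0
```

Emit:
servo_tool([
  {"offset": [0.5,0,0],"yaw": 0,"claw": 0.5},
  {"offset": [1,0,0],"yaw": 0,"claw": 0.5},
  {"offset": [1,0,0],"yaw": 0,"claw": 0.5},
])

```text
time: 48.05
ee_pos: [0.3957, -0.1981, 0.2467]
tcp_rot: [180.0, -0.0, -85.1]
wrist_force: [-0.4, -0.4, -0.5]
opening: 0.0424
grasp_force: 0.0
```

```bash
python3 - <<'E'
from h import *
O[1]-=.0005
a=np.radians(YC);ax=np.array([np.cos(a),np.sin(a)]);ay=np.array([-ax[1],ax[0]])
I=[]
for n in("top","side"):
    p,d=camera(n);H,S,V=cv2.split(cv2.cvtColor(p,cv2.COLOR_RGB2HSV))
    u=(slice(150,250),slice(215,350)) if n=="top" else (slice(170,300),slice(215,350))
    I.append(cv2.resize(p[u][:,:,::-1],(540,290),interpolation=cv2.INTER_CUBIC))
    dark=(V<130)&(S>100)&(H<15); k=np.zeros_like(dark);k[u]=1
    for b in blobs(dark&k,n,.044,30,600): print(n,"grip",b[2],b[3],"case",(b[1]/1000-O)@ax,(b[1]/1000-O)@ay)
    wd=((V>190)&(S<140)&(S>70)&(H<25))|dark
    for b in blobs(wd&k,n,.020,150,4000): print(n,"bar",b[2],b[3],"case",(b[1]/1000-O)@ax,(b[1]/1000-O)@ay)
cv2.imwrite("pics/fin.png",np.vstack(I)); print(get_obs()["ee_pos"],get_obs()["time"])
E
```

```text
top grip [41.548  18.5149] -89.37705284357071 case -0.06649271043894445 3.258210933475454e-06
top bar [279.4567  47.624 ] -85.0420413017273 case -0.07446886596093105 0.0007225722819529804
side bar [293.0666  28.1888] -84.443932056427 case -0.0655130718563733 0.004260687215832774
side bar [102.3251  26.2683] 89.33348083496094 case 0.10117683636601757 -0.05853267541148885
[ 0.3955 -0.1957  0.2468] 48.15
```

View pics/fin.png

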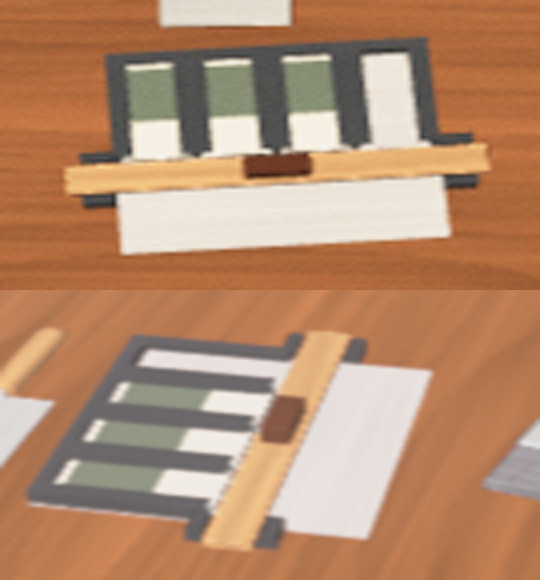

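The bar lies in both notches with its grip up and equal overhang on each side: top view ends at x≈65 and 490 against bracket ends at 80 and 477. All three tiles are home, so I'm handing the job in.

```bash
python3 -c "
from workcell import *
print(job_done())"
```

```text
the job is handed in; nothing more can be done
None
```

The job is handed in at about 48 s: the cup stands upright on the ware board, the three tiles on the table were pushed to the back stops of channels 2, 3 and 4, and the bar lies grip-up in both notches, evenly over both sides; the hand-in call gave no verdict.

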